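# Spin the washed peppers dry

### The job

Spin the washed baby peppers dry: put every one that is on the chopping board into the salad spinner's basket, handling them gently so that they do not bruise, shut the lid, fit the loose crank onto the square drive and wind it at least three full turns clockwise. Then lift the crank off and lay it flat on the chopping board, and raise the lid to about 50 degrees, so that the drips on it run back into the bowl, and leave it there. Do not disturb the other things on the worktop.

Things in the scene. Friction and masses are not known exactly. Their poses are not given: they have to be found in the camera images.
- spinner: Salad spinner, fixed on the worktop by its suction foot: green round bowl, 240 mm across and 94 mm high. Origin: centre of its underside; z up; the lid's hinge is on its +y side and the lid's handle, when shut, over its -y side.
- basket_floor (a point): Centre of the inner floor of the white slotted basket in the bowl, on the spinner's axis, 22 mm above the worktop. Floor 166 mm across; the basket widens to 206 mm at its rim, 62 mm above the floor. In its middle stands a spindle 20 mm thick that passes up through a hole in the shut lid and ends in the square drive.
- lid_hinge (a point): Point midway along the lid's hinge axis, 94 mm above the worktop and 130 mm from the spinner's axis towards its +y. The axis is parallel to the spinner's x. The orientation is the lid's: x along the hinge, -y along the lid to its handle, z out of its upper face.
- lid_handle (a point): Centre of the lid's green handle: round bar 12 mm thick, parallel to the hinge, 64 mm clear between its posts, on the lid's upper face near the edge opposite the hinge. In the lid's frame it lies 226 mm from the hinge along -y and 53 mm along z; clear gap between bar and lid 36 mm. The smooth bar may turn between the fingers as the lid swings.
- lid (a joint): Angle of the lid about its hinge, rad: 0 shut and level, 0.87 is 50 degrees, grows as it is raised; range 0 to 1.9. White disc 244 mm across, about 12 mm thick. The hinge is stiff: the lid stays where it is left and takes about 4 N at the handle to move.
- basket (a joint): Turn of the basket with its spindle and square drive, rad, growing clockwise as seen from above, without a stop; at 0 the square's sides are parallel to the spinner's x and y. Takes about 0.2 N m to turn; a full turn is 6.28.
- drive_foot (a point): Foot of the square steel drive on top of the basket's spindle: point on its axis, level with the top of the steel collar, 34 mm across, that it stands on; 120 mm above the worktop, 4 mm above the boss in the middle of the shut lid. Drive 14 mm square, 30 long, its last 6 mm tapering to 6. Orientation turns with the drive: z up, x and y square to its sides.
- crank: Loose steel crank, 235 g. Origin: centre of the hub's underside = socket mouth. Hub 28 mm square, 45 high; socket 16.6 mm square, 33 deep, opens down; sides along x, y. Arm, 14 mm wide, leaves the hub 28 mm up along +x and droops to a foot 66 mm out, so that it lies level. Hold it by the hub's +y and -y sides. Seated, its origin meets drive_foot; fits four ways, quarter turns apart.
- crank_knob (a point): Middle of the crank's black upright grip: cylinder 24 mm thick, standing on the end of the arm from 9 to 51 mm above the crank's origin, 66 mm from the hub's axis. This point is 33 mm above the crank's origin. The grip turns freely on its pin, so the fingers need not turn as the crank goes round.
- board: Wooden chopping board lying fixed on the worktop, 170 mm (x) by 260 mm (y), 22 mm thick. Origin: centre of its underside. A microwave oven, 260 mm high, stands 60 mm or so behind it: its front is a wall for the gripper and wrist.
- pepper0: Baby bell pepper, red, with a short green stem; 42 mm square in plan, 44 mm high (58 with the stem), 45 g, starts standing on the board; may be absent. Origin: centre of its underside; z up to the stem, sides along x and y. It bruises if the fingers squeeze it with more than 25 N each.
- pepper1: Baby bell pepper, yellow, with a short green stem; 42 mm square in plan, 44 mm high (58 with the stem), 45 g, starts standing on the board; may be absent. Origin: centre of its underside; z up to the stem, sides along x and y. It bruises if the fingers squeeze it with more than 25 N each.
- pepper2: Baby bell pepper, orange, with a short green stem; 42 mm square in plan, 44 mm high (58 with the stem), 45 g, starts standing on the board; may be absent. Origin: centre of its underside; z up to the stem, sides along x and y. It bruises if the fingers squeeze it with more than 25 N each.
- pepper3: Baby bell pepper, red, with a short green stem; 42 mm square in plan, 44 mm high (58 with the stem), 45 g, starts standing on the board; may be absent. Origin: centre of its underside; z up to the stem, sides along x and y. It bruises if the fingers squeeze it with more than 25 N each.
- honey_jar: Bystander, jar with a green lid; leave alone. Origin: centre of its underside.
- pepper_mill: Bystander, wooden pepper mill; leave alone. Origin: centre of its underside.
- salt_shaker: Bystander, grey-topped shaker; leave alone. Origin: centre of its underside.
- spice_a: Bystander, small jar with a red lid; leave alone. Origin: centre of its underside.

How it is judged:
On the way, in this order (a step that is already met when the one before it is completed fails the run):
1. every pepper is in the basket (horizontal distance between each of pepper0, pepper1, pepper2, pepper3 and basket_floor below 0.085 m and z of pepper0 in the frame of basket_floor between -0.008 and 0.055 m and z of pepper1 in the frame of basket_floor between -0.008 and 0.055 m and z of pepper2 in the frame of basket_floor between -0.008 and 0.055 m and z of pepper3 in the frame of basket_floor between -0.008 and 0.055 m), for 0.2 s.
2. the lid is shut over the peppers (all of step 1 and value of joint lid below 0.07 rad), for 0.2 s.
3. the crank sits fully down on the square drive, which is not yet wound (value of joint lid below 0.07 rad and distance between crank and drive_foot below 0.007 m and angle between crank's own z axis and vertical below 0.12 rad and value of joint basket below 2.5 rad), for 0.2 s.
4. the drive has been wound three full turns clockwise with the crank seated and the lid shut (value of joint lid below 0.07 rad and distance between crank and drive_foot below 0.007 m and angle between crank's own z axis and vertical below 0.12 rad and value of joint basket above 18.1 rad), for 0.05 s.
5. the crank lies flat on the chopping board (value of joint lid below 0.07 rad and z of crank in the frame of board between 0.016 and 0.03 m and x of crank in the frame of board between -0.085 and 0.085 m and y of crank in the frame of board between -0.13 and 0.13 m and angle between crank's own z axis and vertical below 0.15 rad and linear speed of crank below 0.02 m/s), for 0.2 s.
At the end, for the whole second after the job is handed in: Every pepper lies in the basket, the drive has been wound at least three turns clockwise, the crank lies flat and at rest with its hub on the chopping board, and the lid stands still at 50 degrees, within 10 (all of step 1 and z of crank in the frame of board between 0.016 and 0.03 m and x of crank in the frame of board between -0.085 and 0.085 m and y of crank in the frame of board between -0.13 and 0.13 m and angle between crank's own z axis and vertical below 0.15 rad and linear speed of crank below 0.02 m/s and value of joint basket above 18 rad and value of joint lid between 0.7 and 1.05 rad and velocity of joint lid between -0.05 and 0.05 rad/s); the robot touches nothing.
It fails at once if a pepper is squeezed with more than about 25 N by each finger (contact force between the fingers and pepper0 above 55 N or contact force between the fingers and pepper1 above 55 N or contact force between the fingers and pepper2 above 55 N or contact force between the fingers and pepper3 above 55 N).
It fails at once if a bystander is pushed more than 4 cm or tipped over (distance of any of honey_jar, pepper_mill, salt_shaker, spice_a from where it was at the start of the episode above 0.04 m or angle between any of honey_jar, pepper_mill, salt_shaker, spice_a's own z axis and vertical above 0.5 rad).
Of pepper0, pepper1, pepper2, pepper3 only 2 to 4 are there at a start; the rules pass over those that are not, and their reading is None.
At some moment in a run one of pepper0, pepper1, pepper2, pepper3 may be knocked a few centimetres aside while the robot is not near it.
Once in a run the grip may slacken for a moment while it holds something.
It also fails if it takes over 210 s, if anything falls off the work surface, if the arm or the gripper's body presses on something with over 40 N, if the wrist force passes 120 N, or if a joint passes its speed limit or range.

### The arm

A 7-joint arm with a two-finger parallel gripper is mounted at the origin on a cart in front of the work surface, level with it; the furniture and walls round the work are solid. World frame = base frame: x ahead of the robot, y to its left, z up, the work surface at z = 0. Lengths are in m, angles in rad, forces in N, time in s.
With the tool pointing down it reaches from about 0.4 to 0.85 m from the base axis. Payload 4.5 kg.
Tool frame: the origin (TCP) lies on the mounting face of the last link; the fingertips stand 166 mm ahead of it and the grasp point (between the pads) lies 147 mm ahead of it; z points along the fingers, y is the line along which they close (so a half turn about z gives the same grasp; the last joint's range is limited). The gripper opens to 88 mm and grips with 3 to 60 N. Pads are 18 mm wide; open, the fingers measure 123 mm over their backs; the gripper's body (75 mm by 187 mm) begins 45 mm behind the grasp point.
Start: joints at [1.152, 0.689, -0.195, 1.565, 0.157, 0.902, -0.215], TCP at [0.273, -0.562, 0.405] pointing down, gripper open.
Joint ranges: [-3.01, 3.01], [-0.46, 2.08], [-1.47, 1.51], [0.13, 2.56], [-1, 4.14], [0.04, 2.09], [-2.66, 2.66]. Speed limits (rad/s): [2.57, 2.57, 3.14, 3.14, 3.14, 3.14, 3.14].

### API

Orientations are given as a unit quaternion [x, y, z, w].
In Python, from plant import r, snapshot gives the robot as it stands. The module is installed in compiled form; this text tells all that it offers.
- The arm moves only by the tool move_arm, never from a script. Its argument "rows" is a list of rows, each a list of 5 numbers: the shift along the tool's x, y, z in m, then the turn about the tool's z in rad, then the finger opening in m, from 0 to 0.0881. In form: [[dx, dy, dz, spin, claw], ...]. A call has 1 to 10 rows; each row shifts and turns the commanded pose from where the row before left it, along the tool's axes as they then stand; what a row does not reach is not made up. A row lasts 1/12 s, in which the tool goes at most 41.7 mm and 7.16 degrees, less where a joint would pass 70% of its speed; a pose out of reach is approached as far as the arm can. A call with a gripper value outside its range is refused whole. The fingers move at their own pace and stop on an object; "newtons" is the grip in N (left out, the last holds). Time passes only in rows, so rows that do not move let the fingers close. It gives the time, the measured TCP pose, the force, the opening and the grip force at its end, in the units of the state.
- r.get_state(): the state, without advancing time (a new reading comes with each control period).
- snapshot(name): name is "side" or "top"; returns a dict with "color" (480x640x3 uint8, red, green, blue), "depth" (480x640 float32, m along the optical axis (not along the pixel's ray), 0 where there is no reading), "mtx" (3x3 intrinsics, pixels), "dist" ([k1, k2, p1, p2, k3] as OpenCV has them; the pictures are not rectified), "eye" and "orientation" of the camera in the world. Camera axes: x right, y up, looking along -z (the intrinsics and any distortion apply to the point x, -y, -z); pixel columns grow to the right and rows downward; lengths in m; the calibration is good to about 2 mm. A picture is of the moment at which its call begins.
- r.finish_job(): hands the job in; it is judged then, once.
The state is a dict: "clock": time; "q": joint angles; "qd": joint speeds; "joint_torque": joint torques, N m; "tool_pos": TCP position; "eef_rot": TCP orientation; "contact_force": force on the tool from outside, world axes, zero at the start; "moment": the same for the moment, N m; "opening": opening from 0.0 (shut) to 1.0 (fully open); "finger_force": force on a finger pad.
Only numpy, scipy, OpenCV 4.12 (cv2) and the standard library are available. Lean on these libraries where they do the work, as an engineer would, in place of code of your own. Each camera call takes 0.05 s, during which the arm holds its last target. There are 200 camera calls.

## Working session

There is one attempt and no reset: what is moved stays moved. The work goes in short steps, Python scripts to look and compute and a tool call to move; the robot and the scene stay as the last step left them, time stands still between calls to the robot, and variables do not carry over. Pictures are saved under pics/ and viewed, at most 14 in all, crops included, and the job is handed in when it is done.

Besides the shell and the picture viewer there is one more tool, called after ">>>" as name(argument=value, ...) on one line, values as JSON. move_arm: Moves the arm, as the interface text tells. Its arguments: {"type":"object","properties":{"rows":{"type":"array"},"newtons":{"type":"number"}},"required":["rows"]}

```bash
mkdir -p pics
cat > h.py <<'E'
import numpy as np, cv2
from scipy.spatial.transform import Rotation as R
from plant import r, snapshot
def snap(n,save=None):
    s=snapshot(n)
    if save: cv2.imwrite('pics/'+save,s['color'][:,:,::-1])
    return s
def pts(s,uv,z=None):
    """pixels -> world: by depth, or by ray onto plane z"""
    uv=np.array(uv,float).reshape(-1,2)
    n=cv2.undistortPoints(uv.reshape(-1,1,2),np.array(s['mtx']),np.array(s['dist'])).reshape(-1,2)
    d=np.c_[n[:,0],-n[:,1],-np.ones(len(n))]
    D=R.from_quat(s['orientation']).apply(d); e=np.array(s['eye'])
    if z is None:
        k=s['depth'][uv[:,1].astype(int),uv[:,0].astype(int)]
    else: k=(z-e[2])/D[:,2]
    return e+D*k[:,None]
def cloud(s):
    v,u=np.mgrid[0:480,0:640]
    return pts(s,np.c_[u.ravel(),v.ravel()]).reshape(480,640,3)
def st():
    s=r.get_state(); p=np.array(s['tool_pos']); Q=R.from_quat(s['eef_rot']).as_matrix()
    print('t',round(s['clock'],2),'p',p.round(4),'grasp',(p+.147*Q[:,2]).round(4),'x',Q[:,0].round(3),'y',Q[:,1].round(3),'z',Q[:,2].round(3),'F',np.round(s['contact_force'],1),'op',round(s['opening']*88.1,1),'ff',s['finger_force'])
    return p,Q
E
python3 - <<'E'
from h import *
st()
for n in('top','side'):
    s=snap(n,n+'0.png'); print(n,np.round(s['eye'],3),np.round(R.from_quat(s['orientation']).as_matrix(),2).tolist(),(s['depth']>0).mean())
E
```

```text
t 0.0 p [ 0.2732 -0.5617  0.4039] grasp [ 0.2731 -0.5615  0.2569] x [ 0.899  0.438 -0.   ] y [ 0.438 -0.899 -0.002] z [-0.001  0.002 -1.   ] F [0.3 0.3 0.9] op 88.0 ff 0.0
top [ 0.493 -0.031  1.302] [[-0.02, 1.0, -0.08], [-1.0, -0.02, -0.02], [-0.02, 0.08, 1.0]] 0.9960970052083333
side [ 0.432 -1.045  1.035] [[0.99, 0.12, -0.11], [-0.16, 0.67, -0.73], [-0.01, 0.74, 0.68]] 0.9709505208333333
```

View pics/top0.png

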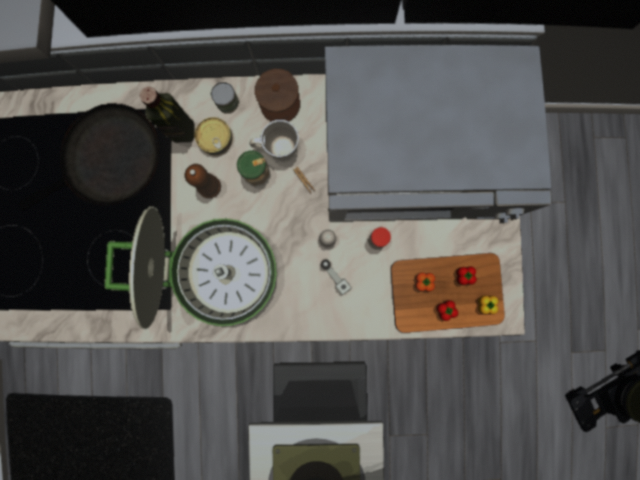

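View pics/side0.png

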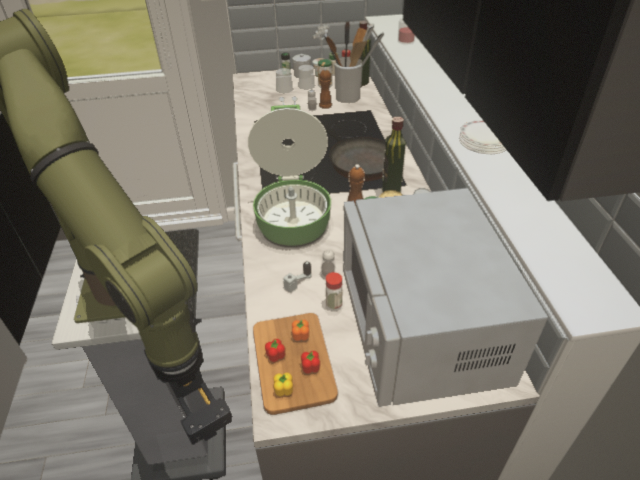

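The top view shows four peppers on the board: orange (426,282), red (467,275), red (448,310) and yellow (488,305). It also shows the spinner at (223,271) with its lid raised on the left, and the crank with its hub at (343,286) and knob at (326,264). In the side view the peppers, the crank and the red-lidded jar next to it are all visible.

```bash
cat >> h.py <<'E'
def blobs(m,a=30):
    n,l,stt,c=cv2.connectedComponentsWithStats(m.astype(np.uint8))
    return [(l==i) for i in range(1,n) if stt[i,4]>=a]
def rect(P):
    (c,w,ang)=cv2.minAreaRect(P[:,:2].astype(np.float32)*1000); return np.round(c,1),np.round(w,1),round(ang,1)
E
cat > meas.py <<'E'
from h import *
for n in('top','side'):
    s=snap(n); C=cloud(s); hsv=cv2.cvtColor(s['color'],cv2.COLOR_RGB2HSV); H,S,V=[hsv[...,i].astype(int) for i in range(3)]
    X,Y,Z=C[...,0],C[...,1],C[...,2]
    pep=(S>120)&(Z>.03)&(Z<.11)&(Y<-.15)&(X<.62)&(V>60)
    pep=pep&(Z>.038)
    for b in blobs(pep,20):
        v,u=np.nonzero(b);P=C[b];t=P[P[:,2]>P[:,2].max()-.025]
        print(n,'pep',(int(u.mean()),int(v.mean())),'hue',np.median(H[b]),'bbox mid',((P.min(0)+P.max(0))/2).round(4),'top z',np.percentile(P[:,2],[50,98]).round(3),rect(P))
    cr=(X>.3)&(X<.52)&(Y<.06)&(Y>-.12)&(Z>.006)&(Z<.08)
    for b in blobs(cr,20):
        P=C[b]; print(n,'thing',P.mean(0).round(4),'zmax',P[:,2].max().round(3),rect(P), len(P))
        hub=P[P[:,2]>.038]
        if len(hub)>5: print('   high',hub.mean(0).round(4),rect(hub))
    bd=(S>80)&(H<20)&(Z>.012)&(Z<.03)&(Y<-.15)
    if bd.sum(): print(n,'board',rect(C[max(blobs(bd),key=lambda b:b.sum())]))
    if n=='top':
        g=(H>45)&(H<85)&(S>70)&(Z>.08)&(Z<.11)&(Y>.05)&(Y<.45)
        print('bowl rim',rect(C[g]), cv2.minEnclosingCircle((C[g][:,:2]*1000).astype(np.float32)))
        sp=(Z>.1)&(Z<.16)&(Y>.2)&(Y<.36)&(X>.3)&(X<.6)
        for b in blobs(sp,4): print('spindle',C[b].mean(0).round(4),C[b][:,2].max())
        L=(Z>.2)&(Y>.3)&(X<.62)&(X>.2)
        P=C[L]; 
        for lo in np.arange(.1,.4,.04):
            q=C[(Z>lo)&(Z<lo+.04)&(Y>.3)&(Y<.75)&(X<.58)&(X>.2)]; 
            if len(q): print('lid',round(lo,2),len(q),q.min(0).round(3),q.max(0).round(3),q.mean(0).round(3))
        g=(H>40)&(H<85)&(S>70)&(Z>.2)&(Y>.3); 
        for b in blobs(g,8): print('green',C[b].min(0).round(3),C[b].max(0).round(3))
E
python3 meas.py
```

```text
top pep (383, 236) hue 2.0 bbox mid [ 0.5817 -0.1614  0.1018] top z [0.106 0.109] (array([ 581.5, -161.5]), array([22.4, 39.2]), 88.7)
top pep (466, 275) hue 1.0 bbox mid [ 0.4936 -0.3522  0.0591] top z [0.063 0.07 ] (array([ 492.8, -352.1]), array([41.4, 41.3]), 4.1)
top pep (425, 281) hue 9.0 bbox mid [ 0.4815 -0.2568  0.0625] top z [0.064 0.072] (array([ 481.7, -256.2]), array([43.5, 41.6]), 82.9)
top pep (488, 304) hue 22.0 bbox mid [ 0.4263 -0.4011  0.0604] top z [0.063 0.072] (array([ 426.2, -400.9]), array([42.2, 41.4]), 88.2)
top pep (447, 310) hue 2.0 bbox mid [ 0.4146 -0.3046  0.0609] top z [0.064 0.072] (array([ 414.7, -304.8]), array([41., 43.]), 20.8)
top thing [ 0.488  -0.0597  0.0352] zmax 0.054 (array([494.4, -53.9]), array([76.9, 28.4]), 39.8) 261
   high [ 0.4795 -0.0662  0.0446] (array([495.6, -55.8]), array([76. , 27.1]), 35.4)
top board (array([ 454.5, -315.7]), array([169.8, 262.2]), 3.2)
bowl rim (array([567.9, 158.9]), array([245.5, 373. ]), 50.5) ((587.4078369140625, 174.45477294921875), 196.14373779296875)
spindle [0.5143 0.3261 0.1315] 0.15978238544219336
s
[... 834 characters left out ...]
8, -264. ]), array([39.4, 41.7]), 89.1)
side pep (274, 349) hue 3.0 bbox mid [ 0.414  -0.313   0.0588] top z [0.062 0.076] (array([ 413.9, -311.9]), array([42. , 42.3]), 23.8)
side pep (310, 361) hue 4.0 bbox mid [ 0.4921 -0.3586  0.0587] top z [0.062 0.073] (array([ 492.1, -358.5]), array([42. , 40.6]), 0.8)
side pep (283, 382) hue 23.0 bbox mid [ 0.424  -0.4064  0.0598] top z [0.063 0.077] (array([ 424. , -406.2]), array([40.6, 42. ]), 88.9)
side thing [ 0.4827 -0.0716  0.0298] zmax 0.049 (array([492.6, -60.4]), array([81.8, 30.3]), 36.4) 260
   high [ 0.4777 -0.0719  0.0435] (array([492.6, -57.4]), array([79.5, 29.3]), 40.8)
side board (array([ 453.1, -320.9]), array([168.8, 263.6]), 3.2)
```

>>> move_arm(rows=[[0,0,0,0.1135,0.07],[0,0,0,0.1135,0.07],[0,0,0,0.1135,0.07],[0,0,0,0.1135,0.07],[0.03,-0.0255,0,0,0.07],[0.03,-0.0255,0,0,0.07],[0.03,-0.0255,0,0,0.07],[0.03,-0.0255,0,0,0.07],[0.03,-0.0255,0,0,0.07],[0,-0.0255,0,0,0.07]], newtons=8)

```text
clock: 1.03
tool_pos: [0.4301, -0.4057, 0.4046]
eef_rot: [1.0, 0.003, 0.003, -0.0]
contact_force: [0.7, 1.3, 0.2]
opening: 0.797
finger_force: 0.0
```

```bash
cat > sp.py <<'E'
from h import *
p,Q=st()
s=snap('top','top1.png'); C=cloud(s); hsv=cv2.cvtColor(s['color'],cv2.COLOR_RGB2HSV); H,S,V=[hsv[...,i].astype(int) for i in range(3)]
X,Y,Z=C[...,0],C[...,1],C[...,2]
v,u=np.mgrid[0:480,0:640]
g=(H>45)&(H<85)&(S>60)&(u>165)&(u<285)&(v>210)&(v<330)&(Z>.085)&(Z<.105)
P=C[g]; A=np.c_[2*P[:,:2],np.ones(len(P))]; c=np.linalg.lstsq(A,(P[:,:2]**2).sum(1),rcond=None)[0]
print('rim',len(P),c[:2].round(4),np.sqrt(c[2]+c[0]**2+c[1]**2))
for lo in (.05,.09,.12,.14):
    b=(Z>lo)&(Z<lo+.03)&(np.hypot(X-c[0],Y-c[1])<.04); 
    if b.sum(): print('spindle',lo,C[b].mean(0).round(4),b.sum(),C[b].min(0).round(4),C[b].max(0).round(4))
# gripper check
G=(np.hypot(X-p[0],Y-p[1])<.12)&(Z>.2)&(Z<.42); P=C[G]; print('grip',rect(P),P.mean(0).round(3),p.round(3))
L=(Z>.12)&(Z<.36)&(Y>.3)&(Y<.34)&(X>.3)&(X<.7); print('lid normal', np.linalg.svd(C[L]-C[L].mean(0))[2][2].round(3),C[L].mean(0).round(3)) if L.sum()<6000 else print(L.sum())
cv2.imwrite('pics/c1.png',cv2.resize(s['color'][200:340,120:320,::-1],None,fx=4,fy=4,interpolation=cv2.INTER_CUBIC))
E
python3 sp.py; python3 meas.py | grep pep
```

```text
t 1.03 p [ 0.4301 -0.4057  0.4046] grasp [ 0.4311 -0.4056  0.2576] x [1.    0.006 0.007] y [ 0.006 -1.    -0.001] z [ 0.007  0.001 -1.   ] F [0.7 1.3 0.2] op 70.2 ff 0.0
rim 690 [0.5134 0.1998] 0.11773363875101953
spindle 0.05 [0.5137 0.19   0.064 ] 15 [0.5057 0.1882 0.0527] [0.5217 0.193  0.0788]
spindle 0.09 [0.5132 0.1982 0.118 ] 66 [0.4968 0.1832 0.1146] [0.5293 0.2145 0.12  ]
spindle 0.12 [0.5141 0.1963 0.1303] 113 [0.4988 0.1829 0.12  ] [0.5293 0.2129 0.149 ]
spindle 0.14 [0.5139 0.1976 0.1473] 46 [0.5073 0.1903 0.1405] [0.5223 0.2059 0.1546]
grip (array([ 431.9, -381.1]), array([145.2,  73.3]), 89.0) [ 0.433 -0.349  0.358] [ 0.43  -0.406  0.405]
lid normal [0.067 0.997 0.045] [0.52  0.319 0.251]
top pep (383, 236) hue 2.0 bbox mid [ 0.5827 -0.1611  0.1037] top z [0.106 0.11 ] (array([ 582.5, -161.3]), array([21.7, 41.5]), 88.8)
top pep (466, 275) hue 1.0 bbox mid [ 0.4935 -0.3524  0.06  ] top z [0.064 0.07 ] (array([ 492.8, -352.1]), array([41.4, 41.4]), 4.1)
top pep (425, 281) hue 9.0 bbox mid [ 0.4816 -0.2562  0.0617] top z [0.064 0.076] (array([ 481.8, -255.7]), array([42.9, 41.6]), 82.8)
top pep (447, 310) hue 1.0 bbox mid [ 0.4147 -0.3052  0.0557] top z [0.063 0.069] (array([ 415. , -305.3]), array([40.7, 44.5]), 20.5)
side pep (333, 281) hue 4.0 bbox mid [ 0.5803 -0.1653  0.0985] top z [0.104 0.109] (array([ 580.3, -165.3]), array([30.3, 38.7]), 89.7)
side pep (302, 329) hue 11.5 bbox mid [ 0.4864 -0.2627  0.0601] top z [0.062 0.077] (array([ 486.9, -262.6]), array([42.3, 28.1]), 87.7)
side pep (274, 352) hue 3.0 bbox mid [ 0.4139 -0.3216  0.053 ] top z [0.058 0.066] (array([ 411.9, -323.6]), array([24.7, 46.8]), 79.8)
side pep (310, 361) hue 3.0 bbox mid [ 0.4921 -0.3583  0.0598] top z [0.062 0.074] (array([ 492. , -358.1]), array([41.9, 40.9]), 1.2)
side pep (283, 382) hue 21.0 bbox mid [ 0.424  -0.4068  0.0601] top z [0.063 0.078] (array([ 423.9, -406.5]), array([41.2, 41. ]), 84.8)
```

View pics/c1.png

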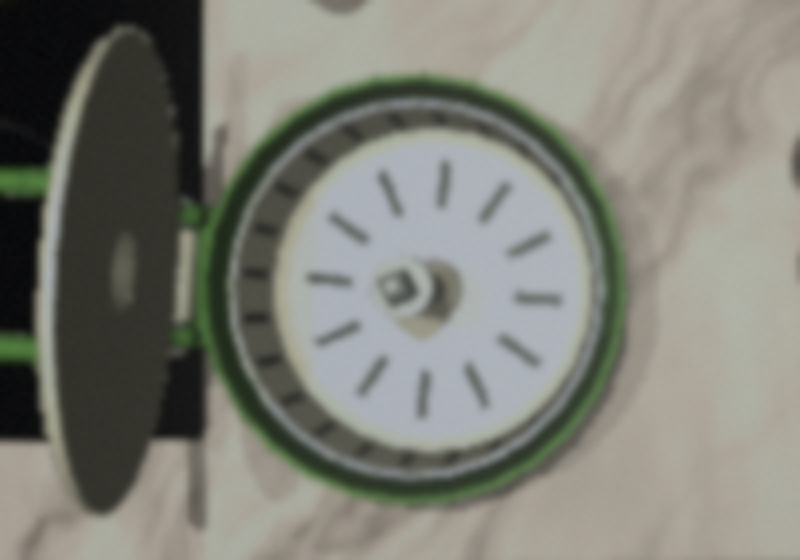

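The crop shows the bowl with its axis near (405,290), the lid to the left with its hinge towards +y, and the square drive at (402,287). Grasping yellow first.

>>> move_arm(rows=[[-0.006,-0.001,0.03,0,0.07],[0,0,0.03,0,0.07],[0,0,0.03,0,0.07],[0,0,0.03,0,0.07],[0,0,0.03,0,0.07],[0,0,0.03,0,0.07],[0,0,0.027,0,0.07],[0,0,0,0,0.07],[0,0,0,0,0.03],[0,0,0,0,0.03]], newtons=12)

```text
clock: 2.02
tool_pos: [0.4175, -0.4096, 0.1989]
eef_rot: [1.0, -0.001, 0.001, 0.001]
contact_force: [0.7, -0.0, 0.8]
opening: 0.664
finger_force: 0.0
```

>>> move_arm(rows=[[0,0,0,0,0.03],[0,0,0,0,0.03],[0,0,0,0,0.03],[0,0,-0.03,0,0.03],[0,0,-0.03,0,0.03],[0,0,-0.03,0,0.03],[0,0,-0.03,0,0.03],[0,0,-0.03,0,0.03]])

```text
clock: 2.68
tool_pos: [0.4174, -0.408, 0.35]
eef_rot: [1.0, -0.001, 0.0, 0.0]
contact_force: [-0.8, -0.5, -0.7]
opening: 0.472
finger_force: 12.0
```

```bash
python3 -c "
from h import *
st(); snap('side','s2.png')"
```

```text
t 2.68 p [ 0.4174 -0.408   0.35  ] grasp [ 0.4175 -0.4081  0.203 ] x [ 1.    -0.001  0.001] y [-0.001 -1.     0.001] z [ 0.001 -0.001 -1.   ] F [-0.8 -0.5 -0.7] op 41.6 ff 11.999945092247799
```

View pics/s2.png

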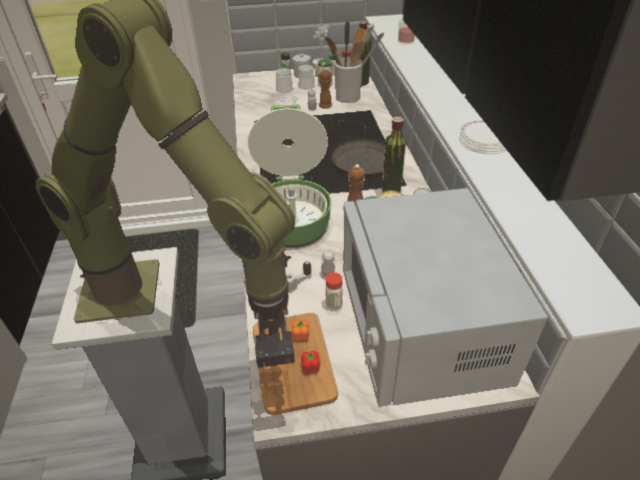

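The side view shows the arm over the board, with yellow gone from its place and the opening reading 41.6 mm, so it is held. Carrying it to the −x slot.

>>> move_arm(rows=[[0.004,-0.038,0,0,0.03],[0.004,-0.038,0,0,0.03],[0.004,-0.038,0,0,0.03],[0.004,-0.038,0,0,0.03],[0.004,-0.038,0,0,0.03],[0.004,-0.038,0,0,0.03],[0.004,-0.038,0,0,0.03],[0.004,-0.038,0,0,0.03],[0.003,-0.038,0,0,0.03],[0.003,-0.038,0,0,0.03]])

```text
clock: 3.57
tool_pos: [0.456, -0.0264, 0.3483]
eef_rot: [1.0, -0.001, 0.001, -0.0]
contact_force: [0.6, -0.2, -0.2]
opening: 0.476
finger_force: 12.0
```

>>> move_arm(rows=[[0,-0.038,0,0,0.03],[0,-0.038,0,0,0.03],[0,-0.038,0,0,0.03],[0,-0.038,0,0,0.03],[0,-0.038,0,0,0.03],[0,-0.038,0,0,0.03],[0,0,0,0,0.03],[0,0,0,0,0.03],[0,0,0,0,0.03]])

```text
clock: 4.32
tool_pos: [0.4562, 0.1993, 0.348]
eef_rot: [1.0, -0.001, 0.0, 0.0]
contact_force: [0.1, -0.7, 0.8]
opening: 0.472
finger_force: 12.0
```

>>> move_arm(rows=[[0,0,0.03,0,0.03],[0,0,0.03,0,0.03],[0,0,0.03,0,0.03],[0,0,0.026,0,0.03],[0,0,0,0,0.03],[0,0,0,0,0.062],[0,0,0,0,0.062],[0,0,0,0,0.062],[0,0,0,0,0.062]])

```text
clock: 5.07
tool_pos: [0.457, 0.1997, 0.2334]
eef_rot: [1.0, -0.001, 0.001, -0.001]
contact_force: [-0.4, -0.8, -0.3]
opening: 0.701
finger_force: 0.0
```

>>> move_arm(rows=[[0,0,-0.029,0,0.062],[0,0,-0.029,0,0.062],[0,0,-0.029,0,0.062],[0,0,-0.029,0,0.062],[0,0,0,0,0.07],[0,0.036,0,0,0.07],[0.005,0.036,0,0,0.07],[0.005,0.036,0,0,0.07],[0.005,0.036,0,0,0.07],[0.005,0.036,0,0,0.07]])

```text
clock: 5.9
tool_pos: [0.476, 0.0182, 0.3484]
eef_rot: [1.0, -0.0, 0.001, -0.0]
contact_force: [-0.1, 0.0, 0.2]
opening: 0.795
finger_force: 0.0
```

```bash
python3 meas.py | grep -v green|grep -v lid; python3 -c "
from h import *
st();s=snap('top'); cv2.imwrite('pics/c3.png',cv2.resize(s['color'][200:350,150:540,::-1],None,fx=2,fy=2))"
```

```text
top pep (383, 236) hue 2.0 bbox mid [ 0.5826 -0.1613  0.1011] top z [0.106 0.11 ] (array([ 582.5, -161.4]), array([22. , 41.3]), 89.2)
top pep (466, 275) hue 1.0 bbox mid [ 0.4935 -0.3517  0.0612] top z [0.064 0.071] (array([ 493.7, -351.9]), array([42.3, 41.1]), 89.0)
top pep (425, 281) hue 9.0 bbox mid [ 0.4816 -0.2561  0.061 ] top z [0.064 0.076] (array([ 481.7, -255.9]), array([43. , 41.5]), 82.9)
top pep (447, 310) hue 2.0 bbox mid [ 0.4145 -0.3043  0.0593] top z [0.064 0.074] (array([ 414.8, -305.3]), array([41.5, 43. ]), 23.6)
top thing [ 0.5179 -0.0339  0.0335] zmax 0.051 (array([517.7, -34.8]), array([21.,  4.]), 88.0) 22
   high [ 0.5188 -0.0307  0.047 ] (array([518.7, -31.2]), array([13.7,  2.3]), 89.0)
top board (array([ 454.3, -315.7]), array([169.9, 262.2]), 3.1)
bowl rim (array([565.7, 159.9]), array([242.6, 366.8]), 48.9) ((586.0256958007812, 175.31121826171875), 194.39015197753906)
spindle [0.5152 0.326  0.1309] 0.15994630285503253
spindle [0.5137 0.2065 0.1264] 0.15240148073955773
side pep (333, 281) hue 4.0 bbox mid [ 0.5807 -0.1652  0.0989] top z [0.104 0.108] (ar
[... 179 characters left out ...]
, 88.8)
side pep (274, 349) hue 3.0 bbox mid [ 0.4139 -0.3122  0.0592] top z [0.061 0.075] (array([ 414.1, -312.4]), array([40.5, 42. ]), 23.0)
side pep (310, 361) hue 3.0 bbox mid [ 0.4921 -0.3601  0.0597] top z [0.062 0.076] (array([ 492.2, -360.1]), array([41.9, 41. ]), 0.9)
side thing [ 0.4827 -0.0714  0.0294] zmax 0.051 (array([492.6, -62.5]), array([76.2, 30.3]), 32.0) 264
   high [ 0.4792 -0.0709  0.0434] (array([492.6, -61.7]), array([76.4, 29. ]), 34.7)
side board (array([ 452.7, -319.2]), array([168.4, 264.6]), 3.2)
t 6.0 p [0.4763 0.0127 0.3485] grasp [0.4766 0.0121 0.2015] x [ 1.    -0.013  0.002] y [-0.013 -1.     0.004] z [ 0.002 -0.004 -1.   ] F [-0.4 -0.6  0. ] op 69.9 ff 0.0
```

View pics/c3.png

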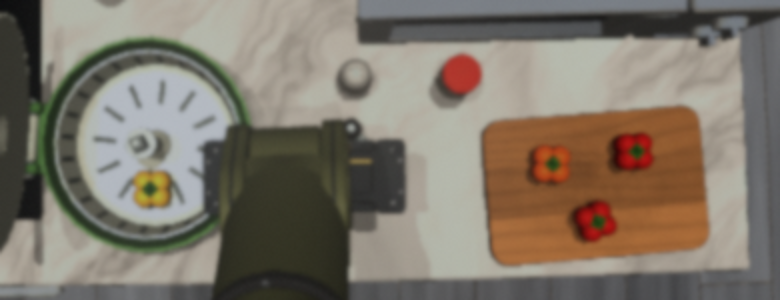

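The crop shows yellow standing in the basket's near side, orange at (550,163), and the reds at (633,152) and (595,221). Orange goes next.

>>> move_arm(rows=[[0.005,0.034,0,0,0.07],[0,0.034,0,0,0.07],[0,0.034,0,0,0.07],[0,0.034,0,0,0.07],[0,0.034,0,0,0.07],[0,0.034,0,0,0.07],[0,0.034,0,0,0.07],[0,0.0345,0,0,0.07],[0,0,0,0,0.07],[0,0,0,0,0.07]])

```text
clock: 6.88
tool_pos: [0.4808, -0.2535, 0.3479]
eef_rot: [1.0, -0.002, 0.0, 0.0]
contact_force: [0.4, 0.5, -0.0]
opening: 0.794
finger_force: 0.0
```

>>> move_arm(rows=[[0,0,0.03,0,0.07],[0,0,0.03,0,0.07],[0,0,0.03,0,0.07],[0,0,0.03,0,0.07],[0,0,0.031,0,0.07],[0,0,0,0,0.07],[0,0,0,0,0.03],[0,0,0,0,0.03],[0,0,0,0,0.03],[0,0,0,0,0.03]])

```text
clock: 7.72
tool_pos: [0.4816, -0.2528, 0.1988]
eef_rot: [1.0, -0.0, 0.002, 0.001]
contact_force: [0.3, -0.3, 0.1]
opening: 0.518
finger_force: 0.2
```

>>> move_arm(rows=[[0,0,-0.03,0,0.03],[0,0,-0.03,0,0.03],[0,0,-0.03,0,0.03],[0,0,-0.03,0,0.03],[0,0,-0.03,0,0.03],[0,0,0,0,0.03]])

```text
clock: 8.22
tool_pos: [0.4822, -0.2537, 0.3533]
eef_rot: [1.0, -0.001, 0.006, 0.003]
contact_force: [0.8, -0.4, 0.0]
opening: 0.476
finger_force: 12.0
```

>>> move_arm(rows=[[0,-0.038,0,0,0.03],[0,-0.038,0,0,0.03],[0,-0.038,0,0,0.03],[0,-0.038,0,0,0.03],[0,-0.038,0,0,0.03],[0,-0.038,0,0,0.03],[0,-0.038,0,0,0.03],[0,-0.038,0,0,0.03],[0,-0.038,0,0,0.03],[0.023,-0.028,0,0,0.03]])

```text
clock: 9.05
tool_pos: [0.5002, 0.1208, 0.347]
eef_rot: [1.0, 0.002, -0.003, -0.0]
contact_force: [-0.9, -0.6, -0.5]
opening: 0.474
finger_force: 12.0
```

>>> move_arm(rows=[[0.023,-0.028,0,0,0.03],[0.022,-0.028,0,0,0.03],[0.022,-0.026,0,0,0.03],[0,0,0,0,0.03],[0,0,0.03,0,0.03],[0,0,0.03,0,0.03],[0,0,0.03,0,0.03],[0,0,0.026,0,0.03],[0,0,0,0,0.03]])

```text
clock: 9.8
tool_pos: [0.5689, 0.1984, 0.2266]
eef_rot: [1.0, -0.001, -0.004, 0.001]
contact_force: [-1.5, -0.4, -0.7]
opening: 0.478
finger_force: 12.0
```

>>> move_arm(rows=[[0,0,0,0,0.062],[0,0,0,0,0.062],[0,0,0,0,0.062],[0,0,-0.03,0,0.062],[0,0,-0.03,0,0.062],[0,0,-0.03,0,0.062],[0,0,-0.031,0,0.062],[-0.022,0.025,0,0,0.07],[-0.022,0.025,0,0,0.07],[-0.022,0.025,0,0,0.07]])

```text
clock: 10.63
tool_pos: [0.5048, 0.1237, 0.3543]
eef_rot: [1.0, -0.0, 0.003, -0.001]
contact_force: [-0.2, -0.6, -0.7]
opening: 0.795
finger_force: 0.0
```

>>> move_arm(rows=[[-0.011,0.038,0,0,0.07],[0,0.038,0,0,0.07],[0,0.038,0,0,0.07],[0,0.038,0,0,0.07],[0,0.038,0,0,0.07],[0,0.038,0,0,0.07],[0,0.038,0,0,0.07],[0,0.038,0,0,0.07],[0,0.038,0,0,0.07],[0,0.038,0,0,0.07]])

```text
clock: 11.47
tool_pos: [0.4936, -0.258, 0.3539]
eef_rot: [1.0, -0.001, 0.002, 0.001]
contact_force: [1.0, -0.5, -0.7]
opening: 0.792
finger_force: 0.0
```

```bash
python3 meas.py | grep pep; python3 -c "
from h import *
st();print(np.round(r.get_state()['q'],2));s=snap('top'); cv2.imwrite('pics/c4.png',cv2.resize(s['color'][200:350,150:540,::-1],None,fx=2,fy=2))"
```

```text
top pep (383, 236) hue 2.0 bbox mid [ 0.5817 -0.1605  0.1021] top z [0.106 0.11 ] (array([ 581.6, -160.5]), array([20.6, 39.1]), 89.8)
top pep (443, 312) hue 1.0 bbox mid [ 0.4113 -0.2942  0.054 ] top z [0.063 0.069] (array([ 410.2, -294.7]), array([41.1, 19.5]), 23.5)
side pep (333, 281) hue 4.0 bbox mid [ 0.5805 -0.1659  0.0983] top z [0.104 0.108] (array([ 579.7, -165.2]), array([31.1, 38.4]), 82.5)
side pep (274, 349) hue 3.0 bbox mid [ 0.414  -0.3123  0.0597] top z [0.061 0.075] (array([ 413.7, -311.6]), array([41.4, 42.6]), 21.6)
side pep (310, 361) hue 3.0 bbox mid [ 0.4921 -0.3584  0.0592] top z [0.061 0.075] (array([ 491.4, -359.2]), array([41.4, 40.9]), 5.3)
t 11.57 p [ 0.4922 -0.264   0.354 ] grasp [ 0.4928 -0.2652  0.207 ] x [ 1.    -0.013  0.004] y [-0.013 -1.     0.008] z [ 0.004 -0.008 -1.   ] F [-0.7 -0.  -0.4] op 69.8 ff 0.0
[ 0.39  0.67  0.02  1.83 -0.02  0.64 -1.16]
```

View pics/c4.png

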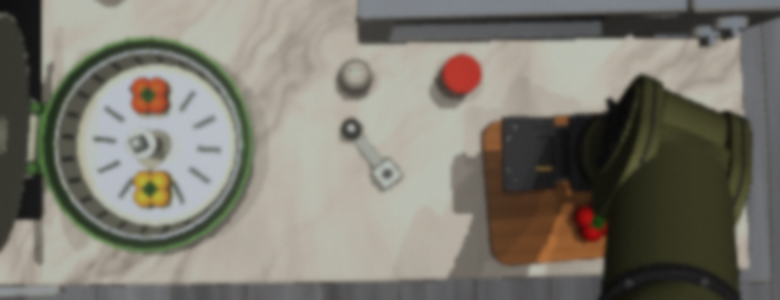

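The crop shows orange and yellow standing opposite each other in the basket and the crank undisturbed (hub at (386,174), knob at (350,128)). Taking the red at (0.4925, −0.355).

>>> move_arm(rows=[[0,0.03,0,0,0.066],[0,0.03,0,0,0.066],[0,0.03,0,0,0.066],[0,0,0,0,0.066],[0,0,0.031,0,0.066],[0,0,0.031,0,0.066],[0,0,0.031,0,0.066],[0,0,0.031,0,0.066],[0,0,0.032,0,0.066],[0,0,0,0,0.066]])

```text
clock: 12.45
tool_pos: [0.4926, -0.3426, 0.1915]
eef_rot: [1.0, 0.001, -0.004, -0.003]
contact_force: [-0.7, 0.1, 0.6]
opening: 0.747
finger_force: 0.0
```

>>> move_arm(rows=[[0,0,0,0,0.03],[0,0,0,0,0.03],[0,0,0,0,0.03],[0,0,0,0,0.03],[0,0,-0.03,0,0.03],[0,0,-0.03,0,0.03],[0,0,-0.03,0,0.03],[0,0,-0.03,0,0.03],[0,0,-0.03,0,0.03],[0,0,0,0,0.03]])

```text
clock: 13.28
tool_pos: [0.4952, -0.347, 0.3532]
eef_rot: [1.0, -0.001, 0.006, 0.003]
contact_force: [1.0, -1.2, -0.5]
opening: 0.477
finger_force: 12.0
```

>>> move_arm(rows=[[0,-0.0375,0,0,0.03],[0,-0.0375,0,0,0.03],[0,-0.0375,0,0,0.03],[0,-0.0375,0,0,0.03],[0,-0.0375,0,0,0.03],[0,-0.0375,0,0,0.03],[0,-0.0375,0,0,0.03],[0,-0.0375,0,0,0.03],[0,-0.0375,0,0,0.03],[0,-0.0375,0,0,0.03]])

```text
clock: 14.12
tool_pos: [0.4937, 0.031, 0.3465]
eef_rot: [1.0, -0.001, 0.001, -0.0]
contact_force: [-0.4, -1.0, -0.4]
opening: 0.476
finger_force: 12.0
```

>>> move_arm(rows=[[0.005,-0.0375,0,0,0.03],[0.005,-0.0375,0,0,0.03],[0.005,-0.0375,0,0,0.03],[0,0,0,-0.121,0.03],[0,0,0,-0.121,0.03],[0,0,0,-0.121,0.03],[0,0,0,-0.121,0.03],[0,0,0,-0.121,0.03],[0,0,0,-0.121,0.03],[0,0,0,-0.121,0.03]])

```text
clock: 14.95
tool_pos: [0.5091, 0.1417, 0.3464]
eef_rot: [0.911, 0.413, 0.001, 0.0]
contact_force: [-0.7, -0.2, -0.5]
opening: 0.481
finger_force: 12.0
```

>>> move_arm(rows=[[0,0,0,-0.121,0.03],[0,0,0,-0.121,0.03],[0,0,0,-0.121,0.03],[0,0,0,-0.121,0.03],[0,0,0,-0.121,0.03],[0,0,0,-0.121,0.03],[0,0,0,0,0.03],[0,0,0,0,0.03]])

```text
clock: 15.62
tool_pos: [0.5092, 0.1414, 0.3462]
eef_rot: [0.708, 0.706, 0.0, 0.0]
contact_force: [-0.4, 0.1, 0.0]
opening: 0.474
finger_force: 12.0
```

```bash
python3 -c "
from h import *
st();print(np.round(r.get_state()['q'],2))"
```

```text
t 15.62 p [0.5092 0.1414 0.3462] grasp [0.5093 0.1415 0.1992] x [0.003 1.    0.   ] y [ 1.    -0.003  0.001] z [ 0.001  0.    -1.   ] F [-0.4  0.1  0. ] op 41.8 ff 11.999728812079411
[-0.15  0.66 -0.34  1.91  0.36  0.63 -0.72]
```

>>> move_arm(rows=[[0,0,0.03,0,0.03],[0,0,0.03,0,0.03],[0,0,0.03,0,0.03],[0,0,0.024,0,0.03],[0,0,0,0,0.03],[0,0,0,0,0.062],[0,0,0,0,0.062],[0,0,0,0,0.062]])

```text
clock: 16.28
tool_pos: [0.51, 0.142, 0.2335]
eef_rot: [0.707, 0.707, 0.001, 0.001]
contact_force: [1.4, -0.2, 0.5]
opening: 0.676
finger_force: 0.0
```

>>> move_arm(rows=[[0,0,-0.03,0,0.062],[0,0,-0.03,0,0.062],[0,0,-0.03,0,0.062],[0,0,-0.03,0,0.062],[-0.035,-0.01,0,0,0.07],[-0.035,-0.01,0,0,0.07],[-0.035,-0.01,0,0,0.07],[-0.035,-0.01,0,0,0.07],[-0.035,-0.01,0,0,0.07],[-0.035,-0.01,0,0,0.07]])

```text
clock: 17.12
tool_pos: [0.4489, -0.0699, 0.3534]
eef_rot: [0.707, 0.707, 0.001, 0.001]
contact_force: [0.9, -0.2, -0.9]
opening: 0.792
finger_force: 0.0
```

```bash
python3 meas.py | grep pep; python3 -c "
from h import *
st();print(np.round(r.get_state()['q'],2));s=snap('top'); cv2.imwrite('pics/c5.png',cv2.resize(s['color'][200:350,150:540,::-1],None,fx=2,fy=2))"
```

```text
top pep (383, 236) hue 2.0 bbox mid [ 0.5827 -0.1615  0.1027] top z [0.106 0.11 ] (array([ 582.3, -161.7]), array([22.7, 41.6]), 87.9)
top pep (447, 310) hue 2.0 bbox mid [ 0.4147 -0.3047  0.0593] top z [0.064 0.073] (array([ 414.9, -305. ]), array([40.4, 43.2]), 20.7)
side pep (333, 281) hue 4.0 bbox mid [ 0.5808 -0.1661  0.0992] top z [0.104 0.109] (array([ 581.5, -166.3]), array([39.2, 31.6]), 4.2)
side pep (274, 349) hue 3.0 bbox mid [ 0.4138 -0.3125  0.0606] top z [0.061 0.075] (array([ 413.7, -311.9]), array([40.8, 42.2]), 22.2)
t 17.22 p [ 0.4472 -0.0749  0.3528] grasp [ 0.447  -0.0756  0.2058] x [ 0.011  1.    -0.005] y [ 1.    -0.011 -0.001] z [-0.001 -0.005 -1.   ] F [-0.9  0.1  0.5] op 70.2 ff 0.0
[ 0.3   0.58 -0.37  2.12  0.43  0.52 -0.4 ]
```

View pics/c5.png

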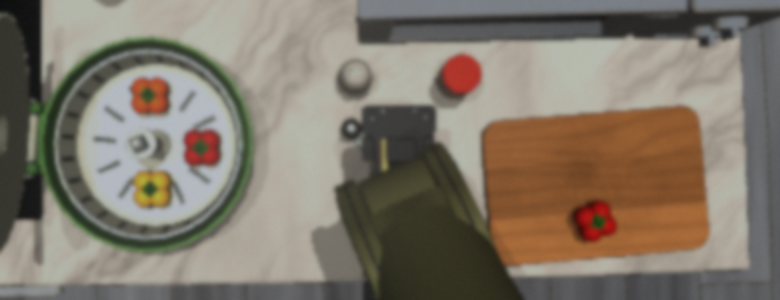

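The crop shows three peppers in the basket, with only the red at (596,221) left on the board.

>>> move_arm(rows=[[-0.033,-0.0045,0,0,0.07],[-0.033,-0.0045,0,0,0.07],[-0.033,-0.0045,0,0,0.07],[-0.033,-0.0045,0,0,0.07],[-0.033,-0.0045,0,0,0.07],[-0.033,-0.0045,0,0,0.07],[-0.033,-0.0045,0,0,0.07],[0,0,0,-0.125,0.07],[0,0,0,-0.125,0.07],[0,0,0,-0.125,0.07]])

```text
clock: 18.1
tool_pos: [0.4193, -0.299, 0.353]
eef_rot: [0.56, 0.828, 0.0, 0.001]
contact_force: [0.2, 0.1, 0.0]
opening: 0.79
finger_force: 0.0
```

>>> move_arm(rows=[[0,0,0,0,0.07],[0,0,0,0,0.07]])

```text
clock: 18.27
tool_pos: [0.4191, -0.2986, 0.3526]
eef_rot: [0.563, 0.826, 0.001, 0.001]
contact_force: [0.0, 0.4, 0.1]
opening: 0.794
finger_force: 0.0
```

```bash
python3 meas.py | grep pep; python3 -c "
from h import *
st();print(np.round(r.get_state()['q'],2))"
```

```text
top pep (383, 236) hue 2.0 bbox mid [ 0.5816 -0.1613  0.1024] top z [0.106 0.11 ] (array([ 581.3, -161.4]), array([22.1, 39.2]), 88.4)
top pep (444, 312) hue 1.0 bbox mid [ 0.4125 -0.2996  0.0597] top z [0.063 0.071] (array([ 410.6, -297.9]), array([37.5, 26. ]), 23.9)
side pep (333, 281) hue 4.0 bbox mid [ 0.5808 -0.1655  0.0986] top z [0.104 0.108] (array([ 580.7, -165.5]), array([30.7, 38.3]), 89.4)
side pep (274, 349) hue 3.0 bbox mid [ 0.4139 -0.313   0.0594] top z [0.061 0.075] (array([ 414.2, -312. ]), array([41. , 40.2]), 21.7)
t 18.37 p [ 0.4188 -0.2987  0.3523] grasp [ 0.419  -0.2988  0.2053] x [-0.366  0.931 -0.001] y [0.931 0.366 0.001] z [ 0.001 -0.    -1.   ] F [ 0.4  0.1 -0.1] op 69.9 ff 0.0
[ 0.87  0.67 -0.56  1.94  0.55  0.68  0.35]
```

>>> move_arm(rows=[[-0.007,-0.0075,0,0,0.07],[0,0,0.031,0,0.07],[0,0,0.031,0,0.07],[0,0,0.031,0,0.07],[0,0,0.031,0,0.07],[0,0,0.031,0,0.07],[0,0,0,0,0.07],[0,0,0,0,0.03],[0,0,0,0,0.03],[0,0,0,0,0.03]])

```text
clock: 19.2
tool_pos: [0.4144, -0.3092, 0.1986]
eef_rot: [0.563, 0.827, 0.0, 0.002]
contact_force: [0.2, -0.2, 0.5]
opening: 0.592
finger_force: 0.0
```

>>> move_arm(rows=[[0,0,0,0,0.03],[0,0,-0.031,0,0.03],[0,0,-0.031,0,0.03],[0,0,-0.031,0,0.03],[0,0,-0.031,0,0.03],[0,0,-0.031,0,0.03],[0,0,0,0.125,0.03],[0,0,0,0.125,0.03],[0,0,0,0.125,0.03],[0,0,0,0,0.03]])

```text
clock: 20.03
tool_pos: [0.4136, -0.3087, 0.3534]
eef_rot: [0.708, 0.706, -0.0, 0.001]
contact_force: [0.9, -0.1, -0.1]
opening: 0.475
finger_force: 12.0
```

```bash
python3 -c "
from h import *
st()"
```

```text
t 20.03 p [ 0.4136 -0.3087  0.3534] grasp [ 0.4139 -0.309   0.2064] x [ 0.003  1.    -0.002] y [ 1.    -0.003  0.002] z [ 0.002 -0.002 -1.   ] F [ 0.9 -0.1 -0.1] op 41.8 ff 12.001564350211993
```

>>> move_arm(rows=[[0.037,0,0,0,0.03],[0.037,0,0,0,0.03],[0.037,0,0,0,0.03],[0.037,0,0,0,0.03],[0.037,0,0,0,0.03],[0.037,0,0,0,0.03],[0.037,0.013,0,0,0.03],[0.037,0.013,0,0,0.03],[0.037,0.013,0,0,0.03],[0.037,0.013,0,0,0.03]])

```text
clock: 20.87
tool_pos: [0.4656, 0.0633, 0.3524]
eef_rot: [0.705, 0.709, 0.0, 0.0]
contact_force: [0.4, -0.5, -1.5]
opening: 0.477
finger_force: 12.0
```

>>> move_arm(rows=[[0.037,0.013,0,0,0.03],[0.037,0.013,0,0,0.03],[0.037,0.013,0,0,0.03],[0.037,0.011,0,0,0.03],[0.02,0,0,0,0.03],[0,0,0,0,0.03],[0,0,0,0,0.03]])

```text
clock: 21.45
tool_pos: [0.5147, 0.2305, 0.352]
eef_rot: [0.705, 0.709, 0.0, -0.0]
contact_force: [-0.4, -0.8, -0.6]
opening: 0.475
finger_force: 12.0
```

```bash
python3 -c "
from h import *
p,Q=st()
s=snap('side','s6.png');C=cloud(s)
m=(abs(C[...,0]-p[0])<.1)&(C[...,1]>.1)&(C[...,1]<.4)&(C[...,2]>.36)&(C[...,2]<.6);P=C[m]
print(P[:,1].max() if len(P) else 0)"
```

```text
t 21.45 p [0.5147 0.2305 0.352 ] grasp [0.5147 0.2306 0.205 ] x [-0.006  1.     0.   ] y [ 1.     0.006 -0.   ] z [-0.  0. -1.] F [-0.4 -0.8 -0.6] op 41.8 ff 11.999789691108163
0.23987548782513324
```

View pics/s6.png

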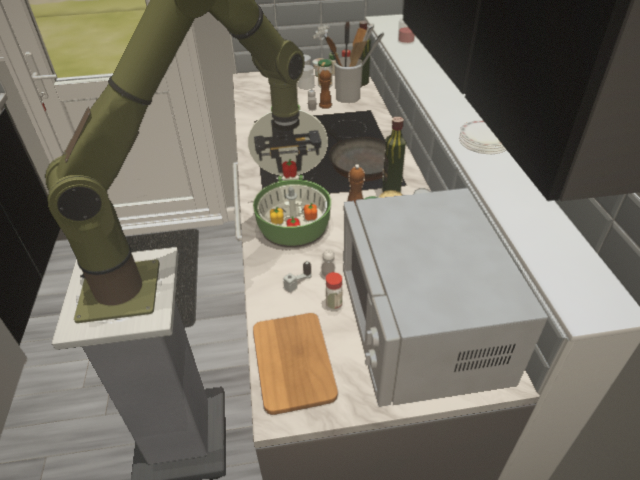

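The side view shows the last red held over the basket and the wrist clear of the lid. Edging in and lowering.

>>> move_arm(rows=[[0.012,0,0,0,0.03],[0,0,0.025,0,0.03],[0,0,0.025,0,0.03],[0,0,0.025,0,0.03],[0,0,0.02,0,0.03],[0,0,0,0,0.03]])

```text
clock: 22.0
tool_pos: [0.5142, 0.2398, 0.2535]
eef_rot: [0.707, 0.707, -0.004, -0.001]
contact_force: [-0.3, -0.2, -0.0]
opening: 0.477
finger_force: 12.0
```

>>> move_arm(rows=[[0,0,0,0,0.06],[0,0,0,0,0.06],[0,0,0,0,0.06],[0,0,-0.03,0,0.06],[0,0,-0.03,0,0.06],[0,0,-0.03,0,0.06],[-0.03,0,-0.02,0,0.06],[-0.03,0,-0.02,0,0.06],[-0.03,0,-0.02,0,0.06],[-0.03,0,-0.02,0,0.06]])

```text
clock: 22.83
tool_pos: [0.515, 0.1201, 0.4293]
eef_rot: [0.707, 0.708, 0.001, 0.001]
contact_force: [1.2, -0.0, 0.2]
opening: 0.679
finger_force: 0.0
```

```bash
cat > lid.py <<'E'
from h import *
p,Q=st();print(np.round(r.get_state()['q'],2))
s=snap('top'); cv2.imwrite('pics/c7.png',cv2.resize(s['color'][180:360,90:350,::-1],None,fx=3,fy=3)); cv2.imwrite('pics/s7.png',snap('side')['color'][:,:,::-1])
for n in('top','side'):
    s=snap(n);C=cloud(s);hsv=cv2.cvtColor(s['color'],cv2.COLOR_RGB2HSV);H,S=hsv[...,0],hsv[...,1];X,Y,Z=C[...,0],C[...,1],C[...,2]
    g=(H>40)&(H<85)&(S>70)&(Z>.25)&(Z<.36)&(Y>.33)&(Y<.5)&(X>.4)&(X<.65)
    for b in blobs(g,5): print(n,'green',C[b].min(0).round(3),C[b].max(0).round(3),C[b].mean(0).round(3),b.sum())
    L=(Z>.13)&(Z<.36)&(Y>.295)&(Y<.345)&(X>.35)&(X<.68)&(S<70)
    print('lid',L.sum(),C[L].mean(0).round(3),np.linalg.svd(C[L]-C[L].mean(0),full_matrices=False)[2][2].round(3),C[L][:,2].max())
E
python3 lid.py
```

```text
t 22.83 p [0.515  0.1201 0.4293] grasp [0.5154 0.1202 0.2823] x [-0.001  1.     0.   ] y [1.    0.001 0.003] z [ 0.003  0.    -1.   ] F [ 1.2 -0.   0.2] op 59.9 ff 0.0
[-0.05  0.55 -0.42  1.82  0.3   0.83 -0.62]
top green [0.48  0.33  0.317] [0.569 0.373 0.332] [0.523 0.357 0.327] 509
lid 3241 [0.52  0.319 0.252] [-0.069 -0.996 -0.054] 0.3486560142720513
side green [0.481 0.345 0.321] [0.487 0.366 0.329] [0.484 0.357 0.326] 8
lid 1747 [0.51  0.318 0.218] [-0.068 -0.996 -0.063] 0.34012687327506397
```

View pics/c7.png

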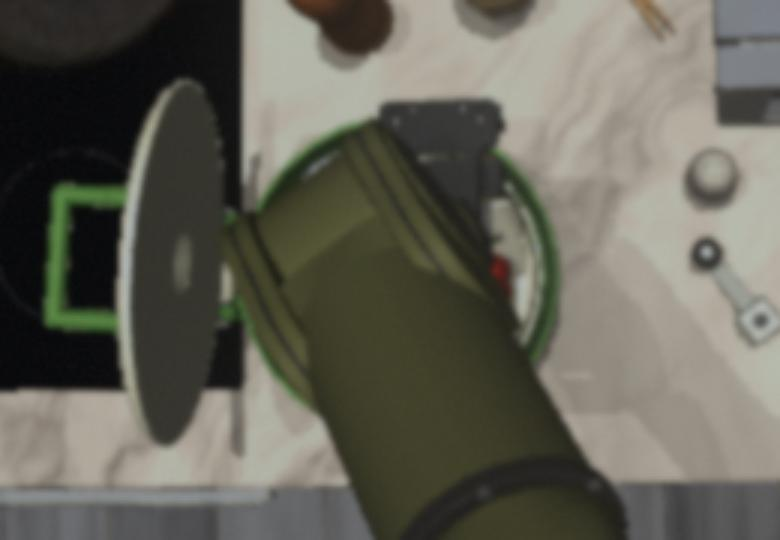

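The crop shows the lid upright at the left, with the green handle's bar at (57,257) on its far side, and the crank at (757,320). Turning the tool so it closes across the bar, and rising.

>>> move_arm(rows=[[0,0,-0.012,-0.124,0.03],[0,0,-0.012,-0.124,0.03],[0,0,-0.012,-0.124,0.03],[0,0,-0.012,-0.124,0.03],[0,0,-0.012,-0.124,0.03],[0,0,-0.012,-0.124,0.03],[0,0,-0.012,-0.124,0.03],[0,0,-0.012,-0.124,0.03],[0,0,-0.012,-0.124,0.03],[0,0,-0.012,-0.124,0.03]])

```text
clock: 23.87
tool_pos: [0.5148, 0.1233, 0.5471]
eef_rot: [0.159, 0.987, 0.0, -0.0]
contact_force: [0.2, -0.6, -0.5]
opening: 0.339
finger_force: 0.0
```

>>> move_arm(rows=[[0,0,-0.005,-0.124,0.034],[0,0,-0.005,-0.124,0.034],[0,0,0,0,0.034],[0,0,0,0,0.034]])

```text
clock: 24.2
tool_pos: [0.5151, 0.1227, 0.5565]
eef_rot: [0.041, 0.999, 0.0, -0.0]
contact_force: [-0.6, 0.3, -0.4]
opening: 0.383
finger_force: 0.0
```

```bash
python3 -c "
from h import *
st();print(np.round(r.get_state()['q'],2));s=snap('top'); cv2.imwrite('pics/c8.png',cv2.resize(s['color'][200:350,150:300,::-1],None,fx=3,fy=3))"
```

```text
t 24.2 p [0.5151 0.1227 0.5565] grasp [0.515  0.1228 0.4095] x [-0.997  0.083  0.   ] y [0.083 0.997 0.001] z [-0.     0.001 -1.   ] F [-0.6  0.3 -0.4] op 33.7 ff 0.0
[ 0.23  0.51 -0.91  1.6   0.42  1.24  0.73]
```

View pics/c8.png

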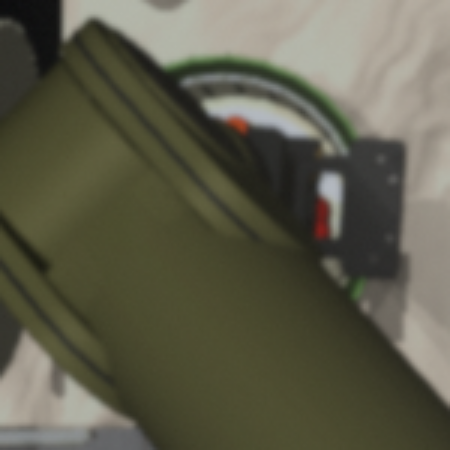

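The arm still hides most of the basket in this crop. Moving over the bar, then checking.

>>> move_arm(rows=[[0.0015,0.035,0,0,0.034],[0.0015,0.035,0,0,0.034],[0.0015,0.035,0,0,0.034],[0.0015,0.035,0,0,0.034],[0.0015,0.035,0,0,0.034],[0.0015,0.035,0,0,0.034],[0.0015,0.035,0,0,0.034],[0,0,0,0,0.034],[0,0,0,0,0.034]])

```text
clock: 25.0
tool_pos: [0.5233, 0.3694, 0.5557]
eef_rot: [0.039, 0.999, 0.0, -0.001]
contact_force: [0.9, -0.6, 0.0]
opening: 0.386
finger_force: 0.0
```

```bash
python3 lid.py; python3 -c "
import cv2; a=cv2.imread('pics/s7.png')[90:250,200:380]; b=cv2.imread('pics/c7.png')
a=cv2.resize(a,None,fx=2.2,fy=2.2); b=cv2.resize(b,(400,277)); import numpy as np
o=np.zeros((360,800,3),'uint8'); o[:min(352,a.shape[0]),:396]=a[:352]; o[:277,400:]=b; cv2.imwrite('pics/m8.png',o)"
```

```text
t 25.0 p [0.5233 0.3694 0.5557] grasp [0.5231 0.3694 0.4087] x [-0.997  0.079  0.002] y [0.079 0.997 0.   ] z [-0.002  0.    -1.   ] F [ 0.9 -0.6  0. ] op 34.0 ff 0.0
[-0.29  0.68 -0.83  1.26  0.49  1.4   0.41]
top green [0.564 0.33  0.323] [0.569 0.367 0.33 ] [0.566 0.347 0.325] 26
top green [0.48  0.33  0.322] [0.489 0.371 0.331] [0.482 0.347 0.326] 35
lid 3095 [0.525 0.319 0.251] [0.068 0.996 0.055] 0.34841361370294377
side green [0.484 0.336 0.32 ] [0.564 0.367 0.33 ] [0.525 0.357 0.326] 71
lid 3939 [0.52  0.316 0.236] [-0.068 -0.996 -0.062] 0.34603222555689195
```

View pics/m8.png

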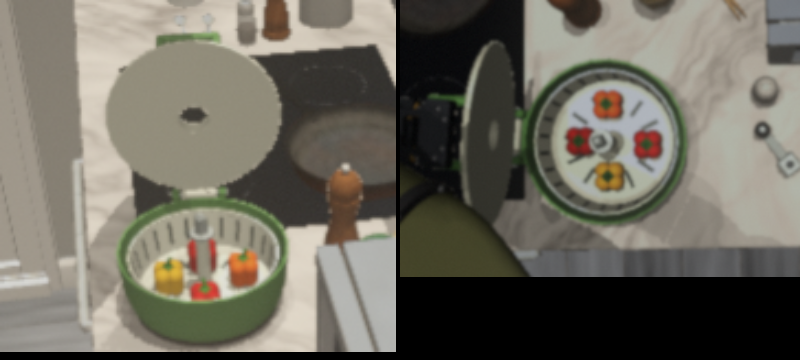

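The montage shows all four peppers standing in the basket round the spindle. Lowering onto the bar and gripping it.

>>> move_arm(rows=[[0,0,0.02,0,0.03],[0,0,0.02,0,0.03],[0,0,0.02,0,0.03],[0,0,0.015,0,0.03],[0,0,0.01,0,0.03],[0,0,0,0,0.03],[0,0,0,0,0.0],[0,0,0,0,0.0],[0,0,0,0,0.0],[0,0,0,0,0.0]], newtons=20)

```text
clock: 26.03
tool_pos: [0.5251, 0.3662, 0.4727]
eef_rot: [0.041, 0.999, -0.0, 0.001]
contact_force: [-0.0, -2.0, 2.4]
opening: 0.129
finger_force: 20.0
```

```bash
python3 -c "
from h import *
p,Q=st()
th=1.514; hub=np.array([.5225,.3287,.094]); e=np.array([-.069,-.998,0])
def H(t): return hub+e*(.226*np.cos(t)-.053*np.sin(t))+np.array([0,0,.226*np.sin(t)+.053*np.cos(t)])
g=p+.147*Q[:,2]; print(H(th),'offset',g-H(th))
prev=H(th)
for t in np.linspace(th,0,21)[1:]:
    d=Q.T@(H(t)-prev); print(round(t,2),d.round(4),H(t).round(3)); prev=H(t)
"
```

```text
t 26.03 p [0.5251 0.3662 0.4727] grasp [0.5253 0.3661 0.3257] x [-0.997  0.082 -0.001] y [ 0.082  0.997 -0.   ] z [ 0.001 -0.    -1.   ] F [-0.  -2.   2.4] op 11.3 ff 20.03022763878107
[0.5252659  0.3687053  0.32264417] offset [ 5.82244622e-05 -2.56861192e-03  3.05933984e-03]
1.44 [-0.0002 -0.0174 -0.0024] [0.524 0.351 0.325]
1.36 [-0.0002 -0.0175 -0.001 ] [0.523 0.334 0.326]
1.29 [-0.0002 -0.0176  0.0003] [0.522 0.316 0.326]
1.21 [-0.0002 -0.0175  0.0016] [0.52  0.299 0.324]
1.14 [-0.0002 -0.0173  0.0029] [0.519 0.282 0.321]
1.06 [-0.0002 -0.0171  0.0042] [0.518 0.265 0.317]
0.98 [-0.0002 -0.0167  0.0055] [0.517 0.248 0.312]
0.91 [-0.0002 -0.0162  0.0068] [0.516 0.232 0.305]
0.83 [-0.0002 -0.0157  0.008 ] [0.515 0.216 0.297]
0.76 [-0.0002 -0.015   0.0091] [0.514 0.201 0.288]
0.68 [-0.0002 -0.0143  0.0102] [0.513 0.187 0.278]
0.61 [-0.0002 -0.0135  0.0113] [0.512 0.173 0.266]
0.53 [-0.0002 -0.0126  0.0123] [0.511 0.161 0.254]
0.45 [-0.0001 -0.0116  0.0132] [0.51  0.149 0.241]
0.38 [-0.0001 -0.0106  0.014 ] [0.509 0.139 0.227]
0.3 [-0.0001 -0.0095  0.0148] [0.509 0.129 0.212]
0.23 [-0.0001 -0.0083  0.0155] [0.508 0.121 0.197]
0.15 [-0.0001 -0.0072  0.016 ] [0.508 0.114 0.18 ]
0.08 [-0.0001 -0.0059  0.0165] [0.507 0.108 0.164]
0.0 [-0.     -0.0047  0.0169] [0.507 0.103 0.147]
```

>>> move_arm(rows=[[0,-0.0174,-0.0024,0,0],[0,-0.0175,-0.001,0,0],[0,-0.0176,0.0003,0,0],[0,-0.0175,0.0016,0,0],[0,-0.0173,0.0029,0,0],[0,-0.0171,0.0042,0,0],[0,-0.0167,0.0055,0,0],[0,-0.0162,0.0068,0,0],[0,-0.0157,0.008,0,0],[0,-0.015,0.0091,0,0]])

```text
clock: 26.87
tool_pos: [0.5122, 0.1997, 0.4385]
eef_rot: [0.041, 0.999, 0.003, 0.003]
contact_force: [3.6, 3.6, -0.4]
opening: 0.127
finger_force: 20.1
```

>>> move_arm(rows=[[0,-0.0143,0.0102,0,0],[0,-0.0135,0.0113,0,0],[0,-0.0126,0.0123,0,0],[0,-0.0116,0.0132,0,0],[0,-0.0106,0.014,0,0],[0,-0.0095,0.0148,0,0],[0,-0.0083,0.0155,0,0],[0,-0.0072,0.016,0,0],[0,0,0,0,0]])

```text
clock: 27.62
tool_pos: [0.5061, 0.1114, 0.3284]
eef_rot: [0.042, 0.999, 0.002, 0.002]
contact_force: [5.9, 1.0, -3.3]
opening: 0.121
finger_force: 20.0
```

```bash
python3 -c "
from h import *
st()"
```

```text
t 27.62 p [0.5061 0.1114 0.3284] grasp [0.5068 0.1119 0.1814] x [-0.997  0.083 -0.004] y [0.083 0.997 0.003] z [ 0.004  0.003 -1.   ] F [ 5.9  1.  -3.3] op 10.6 ff 20.04433670605067
```

>>> move_arm(rows=[[0,-0.0055,0.0165,0,0],[0,-0.0045,0.0165,0,0],[0,0,0.003,0,0],[0,0,0.002,0,0],[0,0,0,0,0],[0,0,0,0,0]])

```text
clock: 28.12
tool_pos: [0.5053, 0.101, 0.2922]
eef_rot: [0.042, 0.999, -0.001, 0.002]
contact_force: [4.7, -3.5, -0.1]
opening: 0.116
finger_force: 19.8
```

```bash
python3 -c "
from h import *
st()"
```

```text
t 28.12 p [0.5053 0.101  0.2922] grasp [0.506  0.1007 0.1452] x [-0.996  0.083 -0.005] y [ 0.083  0.997 -0.001] z [ 0.005 -0.001 -1.   ] F [ 4.7 -3.5 -0.1] op 10.3 ff 19.80950117111206
```

>>> move_arm(rows=[[0,0,0,0,0.03],[0,0,0,0,0.03],[0,0,-0.02,0,0.03],[0,0,-0.03,0,0.03],[0,0,-0.03,0,0.03],[0,0,-0.03,0,0.05],[0,0,-0.03,-0.1,0.06],[0,0,-0.02,-0.1,0.06],[0,0,0,-0.1,0.06],[0,0,0,-0.1,0.06]])

```text
clock: 28.95
tool_pos: [0.5031, 0.1026, 0.4533]
eef_rot: [-0.161, 0.987, 0.0, 0.002]
contact_force: [-0.3, -0.3, -1.0]
opening: 0.674
finger_force: 0.0
```

>>> move_arm(rows=[[0,0,0,-0.1,0.06],[0,0,0,-0.1,0.06],[0,0,0,-0.1,0.06],[0,0,0,-0.085,0.06],[0,0,0,0,0.06],[0,0,0,0,0.06]])

```text
clock: 29.45
tool_pos: [0.503, 0.1021, 0.4514]
eef_rot: [-0.344, 0.939, 0.0, -0.0]
contact_force: [0.6, 0.6, 0.8]
opening: 0.686
finger_force: 0.0
```

```bash
cat > crank.py <<'E'
from h import *
p,Q=st();print(np.round(r.get_state()['q'],2))
for n in('top','side'):
    s=snap(n,'k_%s.png'%n);C=cloud(s);X,Y,Z=C[...,0],C[...,1],C[...,2]; V=s['color'].max(2).astype(int)
    m=(X>.42)&(X<.55)&(Y<.0)&(Y>-.12)&(Z>.036)&(Z<.07)
    for nm,k in(('hub',m&(V>110)),('knob',m&(V<70))):
        for b in blobs(k,8):
            P=C[b]; v,u=np.nonzero(b)
            T=P[P[:,2]>np.percentile(P[:,2],90)-.004]
            print(n,nm,b.sum(),'uv',u.mean().round(1),v.mean().round(1),'z',np.percentile(P[:,2],[50,95]).round(3),'top mean',T.mean(0).round(4),rect(T),'minmax mid',((T.min(0)+T.max(0))/2).round(4))
    L=(Z>.085)&(Z<.13)&(np.hypot(X-.5135,Y-.197)<.1)&(np.hypot(X-.5135,Y-.197)>.06)&(s['color'].min(2)>110)
    if L.sum()>50:
        nn=np.linalg.svd(C[L]-C[L].mean(0),full_matrices=False)[2][2]; nn*=np.sign(nn[2]); print('lid',L.sum(),C[L].mean(0).round(4),nn.round(3))
    D=(np.hypot(X-.5135,Y-.197)<.03)&(Z>.14)&(Z<.158)
    if D.sum()>3: print('drive top',C[D].mean(0).round(4),((C[D].min(0)+C[D].max(0))/2).round(4),D.sum(),rect(C[D]))
E
python3 crank.py
```

```text
t 29.45 p [0.503  0.1021 0.4514] grasp [0.5029 0.1022 0.3044] x [-0.764 -0.645 -0.   ] y [-0.645  0.764  0.001] z [-0.     0.001 -1.   ] F [0.6 0.6 0.8] op 60.5 ff 0.0
[ 0.34  0.67 -1.09  1.81  0.68  1.09  1.27]
top hub 12 uv 325.2 263.4 z [0.051 0.056] top mean [ 0.5271 -0.0294  0.0526] (array([527.7, -29.1]), array([4.6, 6.8]), 88.8) minmax mid [ 0.5277 -0.0291  0.054 ]
top hub 130 uv 343.2 286.0 z [0.045 0.049] top mean [ 0.4756 -0.0688  0.0464] (array([476. , -69.9]), array([25.9, 26.4]), 35.7) minmax mid [ 0.4757 -0.0691  0.0473]
top knob 25 uv 324.3 266.0 z [0.049 0.053] top mean [ 0.5233 -0.0282  0.0502] (array([523.7, -28.2]), array([17.5, 11.3]), 72.8) minmax mid [ 0.5244 -0.0291  0.0511]
lid 755 [0.5677 0.2218 0.1044] [-0.001  0.001  1.   ]
side hub 14 uv 308.1 263.1 z [0.049 0.052] top mean [ 0.528  -0.0326  0.0505] (array([528.2, -34.7]), array([11. , 14.4]), 5.8) minmax mid [ 0.5282 -0.0347  0.0503]
side hub 91 uv 289.7 278.2 z [0.043 0.046] top mean [ 0.4736 -0.0752  0.044 ] (array([473.7, -75.5]), array([29.3, 27.1]), 36.5) minmax mid [ 0.4741 -0.0741  0.0446]
lid 1177 [0.5137 0.1952 0.1035] [ 0.001 -0.     1.   ]
drive top [0.5121 0.1909 0.1453] [0.5124 0.1901 0.1461] 20 (array([512.8, 192.3]), array([14.9, 13.1]), 17.8)
```

>>> move_arm(rows=[[0,0,0,0.055,0.06],[0.0254,-0.0244,0,0,0.06],[0.0254,-0.0244,0,0,0.06],[0.0254,-0.0244,0,0,0.06],[0.0254,-0.0244,0,0,0.06],[0.0254,-0.0244,0,0,0.06],[0,0,0.03,0,0.06],[0,0,0.03,0,0.06],[0,0,0.03,0,0.06],[0,0,0,0,0.06]])

```text
clock: 30.38
tool_pos: [0.4739, -0.0733, 0.3575]
eef_rot: [-0.318, 0.948, 0.001, -0.004]
contact_force: [0.0, -0.1, -1.5]
opening: 0.685
finger_force: 0.0
```

>>> move_arm(rows=[[0,0,0,0,0.06],[0,0,0,0,0.06]])

```text
clock: 30.55
tool_pos: [0.4763, -0.0714, 0.3628]
eef_rot: [-0.319, 0.948, -0.0, 0.001]
contact_force: [0.7, 0.6, -0.9]
opening: 0.682
finger_force: 0.0
```

```bash
python3 crank.py
```

```text
t 30.55 p [ 0.4763 -0.0714  0.3628] grasp [ 0.4766 -0.0714  0.2158] x [-0.797 -0.604 -0.002] y [-0.604  0.797 -0.001] z [ 0.002  0.    -1.   ] F [ 0.7  0.6 -0.9] op 60.0 ff 0.0
[ 0.65  0.75 -1.01  2.01  0.85  0.88  1.37]
top hub 9 uv 325.1 263.7 z [0.052 0.055] top mean [ 0.5265 -0.0291  0.0529] (array([526.5, -29.1]), array([6.4, 3.2]), 44.2) minmax mid [ 0.5265 -0.0291  0.0531]
top knob 29 uv 325.6 265.6 z [0.048 0.054] top mean [ 0.524  -0.0309  0.0504] (array([525.2, -30.4]), array([11.3, 17.1]), 32.2) minmax mid [ 0.5254 -0.0302  0.0517]
lid 3856 [0.5134 0.2004 0.1047] [-0.    -0.001  1.   ]
drive top [0.5136 0.1977 0.1477] [0.5136 0.1985 0.1481] 46 (array([513.4, 198.8]), array([13.8, 14.3]), 22.2)
side hub 16 uv 308.4 263.5 z [0.049 0.053] top mean [ 0.5273 -0.0332  0.0511] (array([528.4, -33.5]), array([ 6.1, 14.5]), 75.4) minmax mid [ 0.5281 -0.0342  0.0511]
side hub 76 uv 289.7 278.6 z [0.043 0.047] top mean [ 0.4732 -0.076   0.0442] (array([472.8, -75.6]), array([26.6, 27.9]), 33.1) minmax mid [ 0.4742 -0.0745  0.0448]
side knob 19 uv 306.4 267.8 z [0.042 0.048] top mean [ 0.5238 -0.0444  0.0465] (array([523.5, -45.1]), array([ 6.6, 13.8]), 77.3) minmax mid [ 0.5241 -0.0449  0.0483]
lid 390 [0.5733 0.199  0.1033] [0.003 0.005 1.   ]
```

>>> move_arm(rows=[[0.001,0,0.03,0,0.06],[0,0,0.03,0,0.06],[0,0,0.03,0,0.06],[0,0,0.03,0,0.06],[0,0,0.03,0,0.06],[0,0,0.02,0,0.06],[0,0,0.014,0,0.06],[0,0,0,0,0.06],[0,0,0,0,0.06]])

```text
clock: 31.4
tool_pos: [0.4756, -0.0725, 0.1781]
eef_rot: [-0.318, 0.948, -0.0, 0.001]
contact_force: [0.6, -0.1, 0.0]
opening: 0.678
finger_force: 0.0
```

>>> move_arm(rows=[[0,0,0,0,0.035],[0,0,0,0,0.02],[0,0,0,0,0.01],[0,0,0,0,0.01],[0,0,0,0,0.01],[0,0,0,0,0.01],[0,0,0,0,0.01]], newtons=40)

```text
clock: 31.98
tool_pos: [0.4748, -0.0725, 0.1779]
eef_rot: [-0.319, 0.948, 0.0, 0.0]
contact_force: [-1.4, 0.3, 6.7]
opening: 0.314
finger_force: 40.0
```

```bash
python3 -c "
from h import *
st(); a=cv2.imread('pics/k_top.png')[245:295,200:250]; cv2.imwrite('pics/d9.png',cv2.resize(a,None,fx=11,fy=11,interpolation=cv2.INTER_CUBIC))"
```

```text
t 31.98 p [ 0.4748 -0.0725  0.1779] grasp [ 0.4749 -0.0724  0.0309] x [-0.797 -0.604 -0.001] y [-0.604  0.797 -0.   ] z [ 0.  0. -1.] F [-1.4  0.3  6.7] op 27.7 ff 39.98691187240183
```

View pics/d9.png

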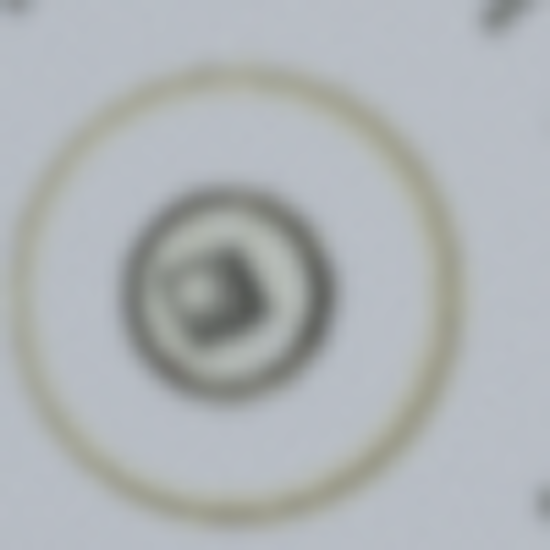

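The crop shows the square drive at about (215,292) on its collar, turned roughly 25–30° counter-clockwise. The crank is gripped (opening 27.7 mm). Lifting it, turning it 12° clockwise and carrying it over.

>>> move_arm(rows=[[0,0,-0.03,0,0.01],[0,0,-0.03,0,0.01],[0,0,-0.03,0,0.01],[0,0,-0.03,0,0.01],[0,0,-0.03,0,0.01],[0,0,-0.03,0,0.01],[0,0,-0.03,0,0.01],[0,0,0,0.105,0.01],[0,0,0,0.105,0.01],[0,0,0,0,0.01]])

```text
clock: 32.82
tool_pos: [0.4745, -0.073, 0.3877]
eef_rot: [-0.216, 0.976, -0.001, -0.0]
contact_force: [-0.5, 0.5, -2.6]
opening: 0.312
finger_force: 40.0
```

>>> move_arm(rows=[[-0.0185,0.0284,0,0,0.01],[-0.0185,0.0284,0,0,0.01],[-0.0185,0.0284,0,0,0.01],[-0.0185,0.0284,0,0,0.01],[-0.0185,0.0284,0,0,0.01],[-0.0185,0.0284,0,0,0.01],[-0.0185,0.0284,0,0,0.01],[-0.0185,0.0284,0,0,0.01],[0,0,0,0,0.01],[0,0,0,0,0.01]])

```text
clock: 33.65
tool_pos: [0.5118, 0.198, 0.3868]
eef_rot: [-0.221, 0.975, 0.0, -0.001]
contact_force: [0.4, -1.3, -2.8]
opening: 0.311
finger_force: 40.0
```

Run:
```python
from h import *
p,Q=st();g=p+.147*Q[:,2]; d=np.array([.513,.196,0])-g; print('tool delta',(Q.T@d).round(4), 'yaw',np.degrees(np.arctan2(-Q[1,0],-Q[0,0])),np.round(r.get_state()['q'],2))
s=snap('side','k_side.png');C=cloud(s);X,Y,Z=C[...,0],C[...,1],C[...,2]
m=(np.hypot(X-.513,Y-.196)<.1)&(Z>.155)&(Z<.28)
for b in blobs(m,10):
    P=C[b];v,u=np.nonzero(b);print(b.sum(),u.min(),u.max(),v.min(),v.max(),P.min(0).round(3),P.max(0).round(3))
```

```text
t 33.65 p [0.5118 0.198  0.3868] grasp [0.5116 0.1981 0.2398] x [-0.903 -0.431  0.001] y [-0.431  0.903  0.001] z [-0.001  0.001 -1.   ] F [ 0.4 -1.3 -2.8] op 27.4 ff 39.986074855551124
tool delta [-0.0006 -0.0028  0.2398] yaw 25.50903039753756 [ 0.06  0.75 -0.91  1.8   0.72  0.96  0.86]
212 279 296 147 173 [0.489 0.159 0.207] [0.531 0.222 0.275]
45 301 312 158 164 [0.548 0.205 0.206] [0.582 0.228 0.229]
```

>>> move_arm(rows=[[-0.0006,-0.0024,0,0,0.01],[0,0,0.02,0,0.01],[0,0,0.02,0,0.01],[0,0,0.012,0,0.01],[0,0,0,0,0.01],[0,0,0.004,0,0.01],[0,0,0.004,0,0.01],[0,0,0.003,0,0.01],[0,0,0,0,0.01]])

```text
clock: 34.45
tool_pos: [0.5141, 0.1938, 0.3244]
eef_rot: [-0.217, 0.976, -0.0, 0.0]
contact_force: [-0.5, -0.5, -2.2]
opening: 0.315
finger_force: 40.0
```

```bash
python3 -c "
from h import *
st();print(r.get_state()['moment'])"
```

```text
t 34.45 p [0.5141 0.1938 0.3244] grasp [0.5141 0.1937 0.1774] x [-0.906 -0.424 -0.   ] y [-0.424  0.906 -0.   ] z [ 0. -0. -1.] F [-0.5 -0.5 -2.2] op 27.7 ff 39.986162977293134
[ 0.05231736 -0.13733618  0.03090733]
```

>>> move_arm(rows=[[0,0,0.003,0,0.01],[0,0,0.003,0,0.01],[0,0,0.003,0,0.01],[0,0,0.003,0,0.01],[0,0,0,0,0.01]])

```text
clock: 34.87
tool_pos: [0.5138, 0.195, 0.3123]
eef_rot: [-0.218, 0.976, 0.001, 0.0]
contact_force: [-1.4, 3.5, -2.5]
opening: 0.314
finger_force: 40.0
```

```bash
python3 -c "
from h import *
st();print(r.get_state()['moment'])"
```

```text
t 34.87 p [0.5138 0.195  0.3123] grasp [0.5138 0.1954 0.1653] x [-0.905 -0.425 -0.001] y [-0.425  0.905  0.002] z [ 0.     0.003 -1.   ] F [-1.4  3.5 -2.5] op 27.7 ff 39.985485915094614
[0.9593134  0.08977061 0.00902834]
```

>>> move_arm(rows=[[-0.0005,0.0012,0,0,0.01],[0,0,0.003,0,0.01],[0,0,0.003,0,0.01],[0,0,0.003,0,0.01],[0,0,0.003,0,0.01],[0,0,0,0,0.01]])

```text
clock: 35.37
tool_pos: [0.5138, 0.1953, 0.2997]
eef_rot: [-0.218, 0.976, 0.0, -0.0]
contact_force: [-1.6, 4.1, -4.2]
opening: 0.315
finger_force: 40.0
```

```bash
python3 -c "
from h import *
st();print(r.get_state()['moment'])"
```

```text
t 35.37 p [0.5138 0.1953 0.2997] grasp [0.5137 0.1954 0.1527] x [-0.905 -0.425  0.001] y [-0.425  0.905  0.001] z [-0.001  0.    -1.   ] F [-1.6  4.1 -4.2] op 27.8 ff 39.98491049744189
[ 0.93657228  0.06724633 -0.03015719]
```

>>> move_arm(rows=[[0,0,0.002,0,0.01],[0,0,0,0,0.01],[0,0,0,0,0.05],[0,0,0,0,0.05],[0,0,0,0,0.05],[0,0,-0.03,0,0.05],[0,0,-0.03,-0.11,0.05],[0,0,-0.02,-0.12,0.05],[0,0,-0.02,-0.12,0.05],[0,0,-0.02,-0.12,0.05]])

```text
clock: 36.2
tool_pos: [0.5141, 0.1943, 0.4197]
eef_rot: [-0.441, 0.898, -0.001, 0.0]
contact_force: [0.3, 0.2, 0.3]
opening: 0.568
finger_force: 0.0
```

>>> move_arm(rows=[[0,0,0,-0.11,0.05],[0,0,0,-0.11,0.05],[0,0,0,-0.11,0.05],[0,0,0,-0.11,0.05],[0,0,0,-0.11,0.05],[0,0,0,-0.11,0.05],[0,0,0,0,0.05],[0,0,0,0,0.05]])

```text
clock: 36.87
tool_pos: [0.5142, 0.1946, 0.4182]
eef_rot: [-0.705, 0.709, -0.0, -0.0]
contact_force: [0.2, 0.5, -0.0]
opening: 0.569
finger_force: 0.0
```

```bash
cat > knob.py <<'E'
from h import *
p,Q=st();print(np.round(r.get_state()['q'],2))
for n in('top','side'):
    s=snap(n,'kn_%s.png'%n);C=cloud(s);X,Y,Z=C[...,0],C[...,1],C[...,2];V=s['color'].max(2).astype(int)
    rr=np.hypot(X-.5138,Y-.1965)
    m=(rr<.095)&(Z>.125)&(Z<.19)
    for nm,k in(('dark',m&(V<75)),('light',m&(V>90)&(Z>.15))):
        for b in blobs(k,6):
            P=C[b];v,u=np.nonzero(b);q=P.mean(0)-[.5138,.1965,0];print(n,nm,b.sum(),int(u.mean()),int(v.mean()),'mean',P.mean(0).round(4),'mid',((P.min(0)+P.max(0))/2).round(4),'zmax',np.percentile(P[:,2],[50,90]).round(4),'ang',np.degrees(np.arctan2(q[1],q[0])).round(1),'rad',np.hypot(*q[:2]).round(3))
E
python3 knob.py
```

```text
t 36.87 p [0.5142 0.1946 0.4182] grasp [0.5141 0.1945 0.2712] x [-0.006 -1.     0.001] y [-1.     0.006  0.   ] z [-0.    -0.001 -1.   ] F [ 0.2  0.5 -0. ] op 50.1 ff 0.0
[ 0.19  0.83 -1.22  1.75  0.84  1.19  1.86]
side dark 73 309 179 mean [0.5722 0.2131 0.1557] mid [0.5734 0.2133 0.151 ] zmax [0.1557 0.1685] ang 15.9 rad 0.061
side light 6 309 173 mean [0.5719 0.2249 0.1699] mid [0.5717 0.2247 0.1702] zmax [0.17   0.1717] ang 26.0 rad 0.065
side light 79 291 185 mean [0.5129 0.1872 0.1605] mid [0.5138 0.1885 0.159 ] zmax [0.1615 0.1653] ang -95.5 rad 0.009
```

>>> move_arm(rows=[[-0.0152,-0.0298,0,0,0.044],[-0.0152,-0.0298,0,0,0.044],[0,0,0,0,0.044],[0,0,0.03,0,0.044],[0,0,0.03,0,0.044],[0,0,0.03,0,0.044],[0,0,0.018,0,0.044],[0,0,0,0,0.044],[0,0,0,0,0.01],[0,0,0,0,0.01]], newtons=20)

```text
clock: 37.8
tool_pos: [0.5737, 0.2258, 0.3118]
eef_rot: [-0.706, 0.708, -0.0, 0.001]
contact_force: [0.3, -0.6, 0.9]
opening: 0.372
finger_force: 0.0
```

>>> move_arm(rows=[[0,0,0,0,0.01],[0,0,0,0,0.01]])

```text
clock: 37.97
tool_pos: [0.5737, 0.2257, 0.3119]
eef_rot: [-0.706, 0.708, -0.0, 0.001]
contact_force: [0.1, 0.6, 1.1]
opening: 0.264
finger_force: 20.0
```

```bash
cat > circ.py <<'E'
from h import *
import sys
p,Q=st();g=p+.147*Q[:,2];cx,cy=.5138,.1965
q=g[:2]-[cx,cy];a0=np.arctan2(q[1],q[0]);print('ang',np.degrees(a0).round(1),'rad',np.hypot(*q).round(4))
step=np.radians(15);R0=.066;prev=g[:2].copy()
for k in range(1,25):
    a=a0-k*step;t=np.array([cx+R0*np.cos(a),cy+R0*np.sin(a)]);d=t-prev;prev=t
    d=Q.T@np.r_[d,0]
    print([round(d[0],4),round(d[1],4),0,0,0.01],end=', ' if k%8 else '\n')
E
python3 circ.py
```

```text
t 37.97 p [0.5737 0.2257 0.3119] grasp [0.574  0.2258 0.1649] x [-0.003 -1.    -0.001] y [-1.     0.003 -0.002] z [ 0.002  0.001 -1.   ] F [0.1 0.6 1.1] op 23.3 ff 20.001544458791614
ang 26.0 rad 0.0669
[np.float64(0.0167), np.float64(-0.0047), 0, 0, 0.01], [np.float64(0.0172), np.float64(-0.0011), 0, 0, 0.01], [np.float64(0.0169), np.float64(0.0034), 0, 0, 0.01], [np.float64(0.0154), np.float64(0.0077), 0, 0, 0.01], [np.float64(0.0129), np.float64(0.0114), 0, 0, 0.01], [np.float64(0.0095), np.float64(0.0143), 0, 0, 0.01], [np.float64(0.0055), np.float64(0.0163), 0, 0, 0.01], [np.float64(0.0011), np.float64(0.0172), 0, 0, 0.01]
[np.float64(-0.0034), np.float64(0.0169), 0, 0, 0.01], [np.float64(-0.0077), np.float64(0.0154), 0, 0, 0.01], [np.float64(-0.0114), np.float64(0.0129), 0, 0, 0.01], [np.float64(-0.0143), np.float64(0.0095), 0, 0, 0.01], [np.float64(-0.0163), np.float64(0.0055), 0, 0, 0.01], [np.float64(-0.0172), np.float64(0.0011), 0, 0, 0.01], [np.float64(-0.0169), np.float64(-0.0034), 0, 0, 0.01], [np.float64(-0.0154), np.float64(-0.0077), 0, 0, 0.01]
[np.float64(-0.0129), np.float64(-0.0114), 0, 0, 0.01], [np.float64(-0.0095), np.float64(-0.0143), 0, 0, 0.01], [np.float64(-0.0055), np.float64(-0.0163), 0, 0, 0.01], [np.float64(-0.0011), np.float64(-0.0172), 0, 0, 0.01], [np.float64(0.0034), np.float64(-0.0169), 0, 0, 0.01], [np.float64(0.0077), np.float64(-0.0154), 0, 0, 0.01], [np.float64(0.0114), np.float64(-0.0129), 0, 0, 0.01], [np.float64(0.0143), np.float64(-0.0095), 0, 0, 0.01]
```

>>> move_arm(rows=[[0.0167,-0.0047,0,0,0.01],[0.0172,-0.0011,0,0,0.01],[0.0169,0.0034,0,0,0.01],[0.0154,0.0077,0,0,0.01],[0.0129,0.0114,0,0,0.01],[0.0095,0.0143,0,0,0.01]])

```text
clock: 38.47
tool_pos: [0.5411, 0.1398, 0.312]
eef_rot: [-0.707, 0.707, 0.004, 0.004]
contact_force: [-3.2, 12.9, -3.2]
opening: 0.265
finger_force: 20.0
```

```bash
python3 circ.py|head -2; python3 knob.py | tail -4
```

```text
t 38.47 p [0.5411 0.1398 0.312 ] grasp [0.5412 0.1415 0.165 ] x [-0.001 -1.    -0.011] y [-1.     0.001 -0.   ] z [ 0.     0.011 -1.   ] F [-3.2 12.9 -3.2] op 23.3 ff 19.99330868013203
ang -63.6 rad 0.0615
side light 19 310 192 mean [0.5625 0.1284 0.1695] mid [0.5614 0.1281 0.1699] zmax [0.1699 0.1838] ang -54.5 rad 0.084
side light 9 288 188 mean [0.5045 0.1815 0.1535] mid [0.5043 0.1826 0.1542] zmax [0.1524 0.158 ] ang -121.8 rad 0.018
side light 6 296 190 mean [0.5237 0.131  0.1823] mid [0.5238 0.1328 0.1807] zmax [0.1834 0.1868] ang -81.4 rad 0.066
side light 6 301 192 mean [0.5366 0.1359 0.1694] mid [0.5369 0.1354 0.17  ] zmax [0.1694 0.1713] ang -69.3 rad 0.065
```

>>> move_arm(rows=[[0.003,0.0163,0,0,0.01],[0.0011,0.0172,0,0,0.01],[-0.0034,0.0169,0,0,0.01],[-0.0077,0.0154,0,0,0.01],[-0.0114,0.0129,0,0,0.01],[-0.0143,0.0095,0,0,0.01]])

```text
clock: 39.07
tool_pos: [0.4547, 0.1696, 0.3117]
eef_rot: [-0.706, 0.709, -0.002, 0.001]
contact_force: [5.0, -1.4, 3.0]
opening: 0.267
finger_force: 20.0
```

```bash
sed -i 's/\.1965/.199/' circ.py; python3 circ.py|head -2
```

```text
t 39.07 p [0.4547 0.1696 0.3117] grasp [0.4553 0.1695 0.1647] x [-0.004 -1.     0.001] y [-1.     0.004 -0.004] z [ 0.004 -0.001 -1.   ] F [ 5.  -1.4  3. ] op 23.6 ff 20.009616063907743
ang -153.2 rad 0.0655
```

>>> move_arm(rows=[[-0.0163,0.0055,0,0,0.01],[-0.0172,0.0011,0,0,0.01],[-0.0169,-0.0034,0,0,0.01],[-0.0154,-0.0077,0,0,0.01],[-0.0129,-0.0114,0,0,0.01],[-0.0095,-0.0143,0,0,0.01]])

```text
clock: 39.57
tool_pos: [0.483, 0.2603, 0.312]
eef_rot: [0.708, -0.707, -0.002, -0.0]
contact_force: [-4.0, 1.8, 2.5]
opening: 0.266
finger_force: 20.0
```

>>> move_arm(rows=[[-0.0055,-0.0163,0,0,0.01],[-0.0011,-0.0172,0,0,0.01],[0.0034,-0.0169,0,0,0.01],[0.0077,-0.0154,0,0,0.01],[0.0114,-0.0129,0,0,0.01],[0.0143,-0.0095,0,0,0.01]])

```text
clock: 40.07
tool_pos: [0.573, 0.2292, 0.3119]
eef_rot: [-0.707, 0.708, 0.001, 0.002]
contact_force: [-4.0, 0.8, 1.2]
opening: 0.267
finger_force: 20.0
```

```bash
python3 circ.py|head -2; python3 knob.py|tail -4
```

```text
t 40.07 p [0.573  0.2292 0.3119] grasp [0.5731 0.2298 0.1649] x [-0.001 -1.    -0.005] y [-1.     0.001 -0.   ] z [ 0.     0.005 -1.   ] F [-4.   0.8  1.2] op 23.5 ff 20.014185570180416
ang 27.5 rad 0.0668
[ 0.08  1.02 -1.1   1.65  1.    1.12  1.84]
top dark 16 217 277 mean [0.4997 0.1971 0.1523] mid [0.4999 0.1977 0.1481] zmax [0.1548 0.1669] ang 177.6 rad 0.014
side dark 185 310 177 mean [0.5756 0.2118 0.1633] mid [0.5739 0.2153 0.1608] zmax [0.1626 0.1848] ang 14.0 rad 0.064
side light 86 291 185 mean [0.5129 0.1878 0.16  ] mid [0.5144 0.1916 0.1594] zmax [0.1609 0.1662] ang -95.7 rad 0.009
```

>>> move_arm(rows=[[0.0165,-0.0055,0,0,0.01],[0.0172,-0.0011,0,0,0.01],[0.0169,0.0034,0,0,0.01],[0.0154,0.0077,0,0,0.01],[0.0129,0.0114,0,0,0.01],[0.0095,0.0143,0,0,0.01],[0.0055,0.0163,0,0,0.01],[0.0011,0.0172,0,0,0.01]])

```text
clock: 40.83
tool_pos: [0.5089, 0.1345, 0.3119]
eef_rot: [-0.706, 0.708, 0.001, 0.004]
contact_force: [3.9, 7.2, -2.7]
opening: 0.265
finger_force: 20.0
```

>>> move_arm(rows=[[-0.0034,0.0169,0,0,0.01],[-0.0077,0.0154,0,0,0.01],[-0.0114,0.0129,0,0,0.01],[-0.0143,0.0095,0,0,0.01],[-0.0163,0.0055,0,0,0.01],[-0.0172,0.0011,0,0,0.01],[-0.0169,-0.0034,0,0,0.01],[-0.0154,-0.0077,0,0,0.01]])

```text
clock: 41.5
tool_pos: [0.4568, 0.2367, 0.3117]
eef_rot: [0.707, -0.707, 0.0, 0.001]
contact_force: [-2.5, -1.8, 5.7]
opening: 0.267
finger_force: 20.0
```

>>> move_arm(rows=[[-0.0129,-0.0114,0,0,0.01],[-0.0095,-0.0143,0,0,0.01],[-0.0055,-0.0163,0,0,0.01],[-0.0011,-0.0172,0,0,0.01],[0.0034,-0.0169,0,0,0.01],[0.0077,-0.0154,0,0,0.01],[0.0114,-0.0129,0,0,0.01],[0.0143,-0.0095,0,0,0.01]])

```text
clock: 42.17
tool_pos: [0.5727, 0.2296, 0.3119]
eef_rot: [-0.707, 0.707, 0.001, 0.002]
contact_force: [-3.3, 2.3, 2.1]
opening: 0.27
finger_force: 20.0
```

```bash
python3 circ.py|head -2
```

```text
t 42.17 p [0.5727 0.2296 0.3119] grasp [0.5728 0.2304 0.1649] x [-0.001 -1.    -0.005] y [-1.     0.001 -0.001] z [ 0.001  0.005 -1.   ] F [-3.3  2.3  2.1] op 23.8 ff 20.013159569352865
ang 28.0 rad 0.0668
```

>>> move_arm(rows=[[0.0165,-0.0055,0,0,0.01],[0.0172,-0.0011,0,0,0.01],[0.0169,0.0034,0,0,0.01],[0.0154,0.0077,0,0,0.01],[0.0129,0.0114,0,0,0.01],[0.0095,0.0143,0,0,0.01],[0.0055,0.0163,0,0,0.01],[0.0011,0.0172,0,0,0.01]])

```text
clock: 42.83
tool_pos: [0.5088, 0.1345, 0.312]
eef_rot: [-0.706, 0.708, 0.001, 0.004]
contact_force: [3.8, 9.0, -2.6]
opening: 0.264
finger_force: 20.0
```

>>> move_arm(rows=[[-0.0034,0.0169,0,0,0.01],[-0.0077,0.0154,0,0,0.01],[-0.0114,0.0129,0,0,0.01],[-0.0143,0.0095,0,0,0.01],[-0.0163,0.0055,0,0,0.01],[-0.0172,0.0011,0,0,0.01],[-0.0169,-0.0034,0,0,0.01],[-0.0154,-0.0077,0,0,0.01]])

```text
clock: 43.5
tool_pos: [0.4567, 0.2366, 0.3117]
eef_rot: [0.707, -0.707, -0.0, 0.001]
contact_force: [-2.9, -2.4, 6.0]
opening: 0.262
finger_force: 20.0
```

>>> move_arm(rows=[[-0.0129,-0.0114,0,0,0.01],[-0.0095,-0.0143,0,0,0.01],[-0.0055,-0.0163,0,0,0.01],[-0.0011,-0.0172,0,0,0.01],[0.0034,-0.0169,0,0,0.01],[0.0077,-0.0154,0,0,0.01],[0.0114,-0.0129,0,0,0.01],[0.0143,-0.0095,0,0,0.01]])

```text
clock: 44.17
tool_pos: [0.5727, 0.2295, 0.3119]
eef_rot: [-0.707, 0.707, 0.001, 0.002]
contact_force: [-3.4, 2.2, 1.2]
opening: 0.264
finger_force: 20.0
```

>>> move_arm(rows=[[0.0165,-0.0055,0,0,0.01],[0.0172,-0.0011,0,0,0.01],[0.0169,0.0034,0,0,0.01],[0.0154,0.0077,0,0,0.01],[0.0129,0.0114,0,0,0.01],[0.0095,0.0143,0,0,0.01]])

```text
clock: 44.67
tool_pos: [0.5416, 0.1409, 0.3118]
eef_rot: [-0.707, 0.708, 0.002, 0.003]
contact_force: [-0.9, 8.4, -1.1]
opening: 0.265
finger_force: 20.0
```

>>> move_arm(rows=[[0.0055,0.0163,0,0,0.01],[0.0011,0.0172,0,0,0.01],[-0.0034,0.0169,0,0,0.01],[-0.0077,0.0154,0,0,0.01],[-0.0114,0.0129,0,0,0.01],[-0.0143,0.0095,0,0,0.01],[0,0,0,0,0.01]])

```text
clock: 45.25
tool_pos: [0.4531, 0.1723, 0.3121]
eef_rot: [0.708, -0.706, -0.0, -0.002]
contact_force: [0.5, 1.3, 1.0]
opening: 0.266
finger_force: 20.0
```

```bash
python3 circ.py|head -2; python3 knob.py|tail -3; python3 crank.py | grep lid
```

```text
t 45.25 p [0.4531 0.1723 0.3121] grasp [0.4536 0.1729 0.1651] x [ 0.003 -1.    -0.004] y [-1.    -0.003 -0.003] z [ 0.003  0.004 -1.   ] F [0.5 1.3 1. ] op 23.4 ff 19.993047527968884
ang -156.6 rad 0.0656
side light 86 290 185 mean [0.5119 0.1885 0.16  ] mid [0.5125 0.1898 0.16  ] zmax [0.1619 0.1645] ang -103.6 rad 0.008
side light 12 280 187 mean [0.4795 0.1614 0.1768] mid [0.4802 0.1626 0.1739] zmax [0.18   0.1884] ang -134.3 rad 0.049
side light 7 271 189 mean [0.454  0.1646 0.1703] mid [0.4543 0.1655 0.169 ] zmax [0.1714 0.1731] ang -152.0 rad 0.068
lid 2129 [0.5613 0.1989 0.1049] [ 0.007 -0.     1.   ]
lid 930 [0.5264 0.1801 0.1035] [0.003 0.    1.   ]
```

>>> move_arm(rows=[[0,0,0,0,0.044],[0,0,0,0,0.044],[0,0,-0.035,0,0.044],[0,0,-0.035,0,0.044],[0,0,-0.035,0,0.05],[-0.0125,-0.03,0,0,0.05],[-0.0125,-0.03,0,0,0.05],[0,0,0,0.115,0.05],[0,0,0,0.115,0.05],[0,0,0,0.115,0.05]])

```text
clock: 46.28
tool_pos: [0.5148, 0.1931, 0.4145]
eef_rot: [-0.571, 0.821, 0.0, -0.001]
contact_force: [-1.0, 0.6, -0.6]
opening: 0.57
finger_force: 0.0
```

>>> move_arm(rows=[[0,0,0,0.115,0.05],[0,0,0,0.115,0.05],[0,0,0,0.115,0.05],[0,0,0,0.115,0.05],[0,0,0,0.115,0.05],[0,0,0,0.115,0.05],[0,0,0,0.115,0.05],[0,0,0,0,0.05],[0,0,0,0,0.05]])

```text
clock: 47.03
tool_pos: [0.5144, 0.1933, 0.415]
eef_rot: [-0.209, 0.978, -0.001, -0.0]
contact_force: [0.2, -0.2, 0.2]
opening: 0.573
finger_force: 0.0
```

```bash
python3 knob.py
python3 - <<'E'
from h import *
p,Q=st();g=p+.147*Q[:,2]
print('to hub',(Q.T@(np.array([.5138,.198,.151])-g)).round(4),'tool x ang',np.degrees(np.arctan2(Q[1,0],Q[0,0])))
E
```

```text
t 47.03 p [0.5144 0.1933 0.415 ] grasp [0.5143 0.1931 0.268 ] x [-0.913 -0.408  0.001] y [-0.408  0.913 -0.001] z [-0.001 -0.001 -1.   ] F [ 0.2 -0.2  0.2] op 50.5 ff 0.0
[ 0.09  0.72 -0.94  1.76  0.68  1.02  0.88]
top light 7 261 264 mean [0.5263 0.1039 0.1522] mid [0.5266 0.1041 0.1533] zmax [0.1516 0.1538] ang -82.3 rad 0.093
top light 27 261 274 mean [0.5042 0.1049 0.1526] mid [0.5046 0.1053 0.1537] zmax [0.1524 0.1545] ang -96.0 rad 0.092
side dark 73 272 195 mean [0.4538 0.1532 0.1558] mid [0.4538 0.1538 0.154 ] zmax [0.1569 0.1692] ang -144.2 rad 0.074
side light 83 290 185 mean [0.5116 0.1886 0.1596] mid [0.5132 0.1915 0.1607] zmax [0.1608 0.165 ] ang -105.4 rad 0.008
side light 8 272 189 mean [0.4562 0.1621 0.171 ] mid [0.4569 0.1623 0.1717] zmax [0.1707 0.1726] ang -149.2 rad 0.067
t 47.13 p [0.5144 0.1936 0.4151] grasp [0.5143 0.1935 0.2681] x [-0.913 -0.408  0.001] y [-0.408  0.913 -0.   ] z [-0.001 -0.001 -1.   ] F [ 0.1 -0.8 -0.1] op 49.9 ff 0.0
to hub [-0.0015  0.0043  0.1171] tool x ang -155.9139415230536
```

>>> move_arm(rows=[[-0.0015,0.0043,0,0,0.05],[0,0,0.03,0,0.05],[0,0,0.03,0,0.05],[0,0,0.03,0,0.05],[0,0,0.027,0,0.05],[0,0,0,0,0.05],[0,0,0,0,0.05],[0,0,0,0,0.03],[0,0,0,0,0.01],[0,0,0,0,0.01]], newtons=40)

```text
clock: 47.97
tool_pos: [0.5145, 0.199, 0.3001]
eef_rot: [-0.208, 0.978, 0.0, 0.001]
contact_force: [0.6, -0.7, 0.7]
opening: 0.362
finger_force: 1.2
```

>>> move_arm(rows=[[0,0,0,0,0.01],[0,0,0,0,0.01],[0,0,0,0,0.01],[0,0,-0.01,0,0.01],[0,0,-0.01,0,0.01]])

```text
clock: 48.38
tool_pos: [0.5147, 0.198, 0.319]
eef_rot: [-0.207, 0.978, -0.0, 0.0]
contact_force: [5.4, -0.5, -4.7]
opening: 0.322
finger_force: 38.7
```

>>> move_arm(rows=[[0,0,-0.02,0,0.01],[0,0,-0.02,0,0.01],[0,0,-0.03,0,0.01],[0,0,-0.02,0,0.01],[0,0,0,0,0.01]])

```text
clock: 48.8
tool_pos: [0.5139, 0.2002, 0.4132]
eef_rot: [-0.208, 0.978, 0.002, 0.003]
contact_force: [0.4, 1.6, -3.1]
opening: 0.324
finger_force: 38.6
```

```bash
python3 -c "
from h import *
st()"; python3 crank.py | grep lid
```

```text
t 48.8 p [0.5139 0.2002 0.4132] grasp [0.5147 0.2009 0.2662] x [-0.913 -0.407 -0.007] y [-0.407  0.913  0.002] z [ 0.006  0.005 -1.   ] F [ 0.4  1.6 -3.1] op 28.6 ff 38.60784787684679
lid 1056 [0.5673 0.1647 0.1046] [0.    0.002 1.   ]
lid 1191 [0.5137 0.1954 0.1035] [ 0.001 -0.     1.   ]
```

>>> move_arm(rows=[[0.0178,-0.032,0,0,0.01],[0.0178,-0.032,0,0,0.01],[0.0178,-0.032,0,0,0.01],[0.0178,-0.032,0,0,0.01],[0.0178,-0.032,0,0,0.01],[0.0178,-0.032,0,0,0.01],[0.0178,-0.032,0,0,0.01],[0.0178,-0.032,0,0,0.01],[0.0178,-0.032,0,0,0.01],[0.0178,-0.032,0,0,0.01]])

```text
clock: 49.73
tool_pos: [0.48, -0.1679, 0.4069]
eef_rot: [-0.208, 0.978, 0.001, -0.002]
contact_force: [-0.4, 0.3, -2.2]
opening: 0.321
finger_force: 38.6
```

>>> move_arm(rows=[[0.0178,-0.032,0,0,0.01],[0.0178,-0.032,0,0,0.01],[0.0178,-0.032,0,0,0.01],[0.0178,-0.032,0,0,0.01],[0,0,0,0,0.01],[0,0,0.03,0,0.01],[0,0,0.03,0,0.01],[0,0,0.03,0,0.01],[0,0,0.03,0,0.01],[0,0,0,0,0.01]])

```text
clock: 50.57
tool_pos: [0.4651, -0.3113, 0.2819]
eef_rot: [-0.208, 0.978, 0.004, -0.005]
contact_force: [-1.4, -0.0, -2.8]
opening: 0.32
finger_force: 38.6
```

```bash
python3 -c "
from h import *
st();s=snap('side','s10.png')"
```

```text
t 50.57 p [ 0.4651 -0.3113  0.2819] grasp [ 0.4633 -0.3106  0.1349] x [-0.913 -0.407  0.009] y [-0.407  0.913  0.01 ] z [-0.012  0.005 -1.   ] F [-1.4 -0.  -2.8] op 28.2 ff 38.6083214293285
```

View pics/s10.png

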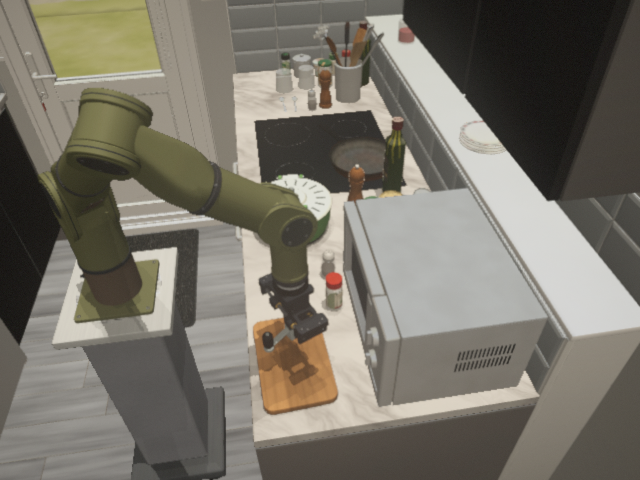

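The side view shows the crank held level over the board, knob at (268,341). Lowering it.

>>> move_arm(rows=[[0,0,0.025,0,0.01],[0,0,0.025,0,0.01],[0,0,0.015,0,0.01],[0,0,0,0,0.01],[0,0,0.004,0,0.01],[0,0,0.003,0,0.01],[0,0,0,0,0.01],[0,0,0,0,0.01]])

```text
clock: 51.28
tool_pos: [0.4686, -0.3121, 0.2175]
eef_rot: [-0.208, 0.978, -0.001, 0.001]
contact_force: [0.8, 1.0, -2.1]
opening: 0.318
finger_force: 38.6
```

```bash
python3 -c "
from h import *
st()"
```

```text
t 51.28 p [ 0.4686 -0.3121  0.2175] grasp [ 0.4689 -0.3123  0.0705] x [-0.914 -0.406 -0.001] y [-0.406  0.914 -0.001] z [ 0.002 -0.001 -1.   ] F [ 0.8  1.  -2.1] op 28.0 ff 38.60920437038658
```

>>> move_arm(rows=[[0,0,0.006,0,0.01],[0,0,0.005,0,0.01],[0,0,0,0,0.01],[0,0,0.002,0,0.01],[0,0,0.0015,0,0.01],[0,0,0,0,0.01],[0,0,0,0,0.01]])

```text
clock: 51.87
tool_pos: [0.4683, -0.312, 0.2021]
eef_rot: [-0.208, 0.978, -0.0, 0.0]
contact_force: [-0.1, -0.0, -0.8]
opening: 0.319
finger_force: 38.6
```

```bash
python3 -c "
from h import *
st()"
```

```text
t 51.87 p [ 0.4683 -0.312   0.2021] grasp [ 0.4683 -0.312   0.0551] x [-0.914 -0.406 -0.   ] y [-0.406  0.914 -0.   ] z [ 0. -0. -1.] F [-0.1 -0.  -0.8] op 28.1 ff 38.60236531611008
```

>>> move_arm(rows=[[0,0,0,0,0.05],[0,0,0,0,0.05],[0,0,0,0,0.05],[0,0,-0.03,0,0.05],[0,0,-0.04,0,0.05],[0,0,-0.04,0,0.05],[0,0,-0.04,0,0.05],[0,0,-0.03,0.12,0.03],[0,0,0,0.12,0.03],[0,0,0,0.12,0.03]])

```text
clock: 52.7
tool_pos: [0.4688, -0.312, 0.3845]
eef_rot: [-0.026, 1.0, -0.001, 0.002]
contact_force: [0.9, -0.5, -1.3]
opening: 0.366
finger_force: 0.0
```

>>> move_arm(rows=[[0,0,0,0.12,0.03],[0,0.037,0,0,0.03],[0,0.037,0,0,0.03],[0,0.037,0,0,0.03],[0,0.037,0,0,0.03],[0,0.037,0,0,0.03],[0,0.037,0,0,0.03],[0,0.037,0,0,0.03],[0,0.037,0,0,0.03],[0,0,0,0,0.03]])

```text
clock: 53.53
tool_pos: [0.4868, -0.008, 0.3835]
eef_rot: [0.025, 1.0, 0.003, 0.002]
contact_force: [-0.0, 0.7, 1.2]
opening: 0.337
finger_force: 0.0
```

```bash
cat > end.py <<'E'
from h import *
p,Q=st();g=p+.147*Q[:,2];print('to bar',(Q.T@(np.array([.507,.101,.147])-g)).round(4))
for n in('top','side'):
    s=snap(n);C=cloud(s);hsv=cv2.cvtColor(s['color'],cv2.COLOR_RGB2HSV);H,S,V=hsv[...,0],hsv[...,1],hsv[...,2];X,Y,Z=C[...,0],C[...,1],C[...,2]
    m=(X>.36)&(X<.55)&(Y<-.2)&(Y>-.44)&(Z>.034)&(Z<.1)
    for b in blobs(m,8): print(n,'board thing',b.sum(),C[b].mean(0).round(3),'z',np.percentile(C[b][:,2],[10,50,90,98]).round(3),rect(C[b]))
    g=(H>40)&(H<85)&(S>70)&(Z>.135)&(Z<.36)&(X>.4)&(X<.62)&(Y>.05)
    for b in blobs(g,8): print(n,'bar',b.sum(),C[b].mean(0).round(4),C[b].min(0).round(3),C[b].max(0).round(3))
E
python3 end.py
```

```text
t 53.53 p [ 0.4868 -0.008   0.3835] grasp [ 0.4874 -0.007   0.2365] x [-0.999  0.049 -0.004] y [0.049 0.999 0.007] z [ 0.004  0.007 -1.   ] F [-0.   0.7  1.2] op 29.7 ff 0.0
to bar [-0.0139  0.1082  0.0904]
top board thing 405 [ 0.444 -0.321  0.059] z [0.04  0.065 0.071 0.075] (array([ 439.4, -325.5]), array([91.9, 29.6]), 29.6)
top bar 37 [0.5406 0.0985 0.1509] [0.533 0.094 0.138] [0.548 0.103 0.155]
side board thing 452 [ 0.441 -0.333  0.055] z [0.039 0.057 0.069 0.073] (array([ 437.5, -331.6]), array([92.5, 30.6]), 30.4)
side bar 16 [0.5412 0.0913 0.1477] [0.536 0.088 0.138] [0.545 0.096 0.156]
```

>>> move_arm(rows=[[-0.0046,0.036,0,0,0.03],[-0.0046,0.036,0,0,0.03],[-0.0046,0.036,0,0,0.03],[0,0,0,0,0.03],[0,0,0,0,0.03],[0,0,0.03,0,0.03],[0,0,0.02,0,0.03]])

```text
clock: 54.22
tool_pos: [0.5071, 0.0873, 0.3308]
eef_rot: [0.033, 0.999, -0.001, 0.0]
contact_force: [0.3, -0.1, -0.3]
opening: 0.342
finger_force: 0.0
```

```bash
python3 end.py|head -2
```

```text
t 54.22 p [0.5071 0.0873 0.3308] grasp [0.5072 0.087  0.1838] x [-0.998  0.066 -0.   ] y [ 0.066  0.998 -0.002] z [ 0.    -0.002 -1.   ] F [ 0.3 -0.1 -0.3] op 30.1 ff 0.0
to bar [0.0011 0.0141 0.0368]
```

>>> move_arm(rows=[[0.001,0.014,0,0,0.03],[0,0,0,0,0.03],[0,0,0,0,0.03]])

```text
clock: 54.57
tool_pos: [0.5072, 0.1036, 0.3328]
eef_rot: [0.031, 1.0, -0.0, 0.001]
contact_force: [-0.2, 0.4, -0.9]
opening: 0.34
finger_force: 0.0
```

```bash
python3 end.py|head -2
```

```text
t 54.57 p [0.5072 0.1036 0.3328] grasp [0.5073 0.1036 0.1858] x [-0.998  0.062 -0.001] y [ 0.062  0.998 -0.   ] z [ 0.001 -0.    -1.   ] F [-0.2  0.4 -0.9] op 29.9 ff 0.0
to bar [ 0.0002 -0.0026  0.0388]
```

>>> move_arm(rows=[[0,-0.002,0.02,0,0.03],[0,0,0.019,0,0.03],[0,0,0,0,0.03],[0,0,0,0,0.0],[0,0,0,0,0.0],[0,0,0,0,0.0],[0,0,0,0,0.0]], newtons=25)

```text
clock: 55.25
tool_pos: [0.507, 0.1011, 0.2939]
eef_rot: [0.032, 0.999, -0.002, 0.001]
contact_force: [-0.7, -3.7, 4.4]
opening: 0.118
finger_force: 24.2
```

```bash
python3 -c "
from h import *
p,Q=st()
e=np.array([-.069,-.998,0])
def H(t): return e*(.226*np.cos(t)-.053*np.sin(t))+np.array([0,0,.226*np.sin(t)+.053*np.cos(t)])
prev=H(0)
for t in np.linspace(0,.88,13)[1:]:
    print([float(x) for x in (Q.T@(H(t)-prev)).round(4)],(p+.147*Q[:,2]+H(t)-H(0)).round(3)); prev=H(t)
"
```

```text
t 55.25 p [0.507  0.1011 0.2939] grasp [0.5071 0.1007 0.1469] x [-0.998  0.063 -0.001] y [ 0.063  0.998 -0.003] z [ 0.001 -0.003 -1.   ] F [-0.7 -3.7  4.4] op 10.4 ff 24.23786547034979
[-0.0, 0.0044, -0.0164] [0.507 0.105 0.163]
[-0.0001, 0.0056, -0.0161] [0.508 0.111 0.179]
[-0.0001, 0.0068, -0.0156] [0.508 0.118 0.195]
[-0.0001, 0.0079, -0.0151] [0.509 0.126 0.21 ]
[-0.0001, 0.009, -0.0144] [0.509 0.135 0.224]
[-0.0001, 0.01, -0.0137] [0.51  0.145 0.238]
[-0.0001, 0.011, -0.013] [0.511 0.156 0.251]
[-0.0001, 0.0119, -0.0121] [0.512 0.168 0.263]
[-0.0001, 0.0128, -0.0112] [0.513 0.18  0.274]
[-0.0001, 0.0136, -0.0103] [0.514 0.194 0.285]
[-0.0001, 0.0143, -0.0092] [0.515 0.208 0.294]
[-0.0001, 0.0149, -0.0082] [0.516 0.223 0.302]
```

>>> move_arm(rows=[[0,0.0044,-0.0164,0,0],[0,0.0056,-0.0161,0,0],[0,0.0068,-0.0156,0,0],[0,0.0079,-0.0151,0,0],[0,0.009,-0.0144,0,0],[0,0.01,-0.0137,0,0],[0,0.011,-0.013,0,0],[0,0.0119,-0.0121,0,0]])

```text
clock: 55.92
tool_pos: [0.5114, 0.1701, 0.4102]
eef_rot: [0.031, 1.0, 0.002, 0.001]
contact_force: [6.0, 7.3, -14.3]
opening: 0.112
finger_force: 25.9
```

>>> move_arm(rows=[[0,0.0128,-0.0112,0,0],[0,0.0136,-0.0103,0,0],[0,0.0143,-0.0092,0,0],[0,0.0149,-0.0082,0,0],[0,0,0,0,0],[0,0,0,0,0]])

```text
clock: 56.42
tool_pos: [0.515, 0.2268, 0.448]
eef_rot: [0.03, 1.0, 0.003, 0.001]
contact_force: [6.1, 6.9, -14.3]
opening: 0.111
finger_force: 25.8
```

```bash
cat > lidang.py <<'E'
from h import *
st()
for n in('top','side'):
    s=snap(n,'l_%s.png'%n);C=cloud(s);X,Y,Z=C[...,0],C[...,1],C[...,2]; c=s['color'].astype(int)
    w=(c.min(2)>70)&(c.max(2)-c.min(2)<40)&(Y>.12)&(Y<.4)&(Z>.12)&(Z<.34)&(X>.39)&(X<.64)
    P=C[w]
    for _ in range(6):
        if len(P)<50: break
        m=np.median(P,0) if _==0 else P.mean(0); nn=np.linalg.svd(P-m,full_matrices=False)[2][2]; d=abs((P-m)@nn); P=P[d<max(.006,np.percentile(d,80))]
    nn*=np.sign(nn[2]); print(n,len(P),'n',nn.round(3),'angle deg',np.degrees(np.arccos(nn[2])).round(1))
E
python3 lidang.py
```

```text
t 56.42 p [0.515  0.2268 0.448 ] grasp [0.5154 0.2278 0.301 ] x [-0.998  0.059 -0.003] y [0.059 0.998 0.007] z [ 0.003  0.007 -1.   ] F [  6.1   6.9 -14.3] op 9.8 ff 25.819061994552612
top 1246 n [0.093 0.772 0.628] angle deg 51.1
side 1497 n [0.056 0.788 0.613] angle deg 52.2
```

>>> move_arm(rows=[[0,0,0,0,0.018],[0,0,0,0,0.018],[0,0,0,0,0.018],[0,0,-0.01,0,0.018],[0,0,-0.02,0,0.02],[0,0,-0.03,0,0.02],[0,0,-0.03,0,0.03],[0,0,-0.03,0,0.03],[0,0,-0.03,0,0.03],[0,0,0,0,0.03]])

```text
clock: 57.35
tool_pos: [0.5137, 0.2257, 0.6054]
eef_rot: [0.031, 1.0, 0.003, 0.005]
contact_force: [-0.2, 0.5, -0.4]
opening: 0.34
finger_force: 0.0
```

>>> move_arm(rows=[[0.035,0,0,0,0.03],[0.035,0,0,0,0.03],[0.035,0,0,0,0.03],[0.035,0,0,0,0.03],[0,0,0,0,0.03],[0,0,0,0,0.03]])

```text
clock: 57.85
tool_pos: [0.3724, 0.2333, 0.5993]
eef_rot: [0.029, 1.0, -0.001, 0.001]
contact_force: [-0.2, -0.8, 0.9]
opening: 0.343
finger_force: 0.0
```

```bash
python3 lidang.py; python3 end.py|grep thing
python3 - <<'E'
import cv2,numpy as np
a=cv2.imread('pics/l_top.png')[180:360,110:540];b=cv2.imread('pics/l_side.png')[100:420,180:420]
o=np.zeros((600,800,3),'uint8');a=cv2.resize(a,(540,226));b=cv2.resize(b,(360,480));o[:226,:540]=a;o[120:600,440:800]=b;cv2.imwrite('pics/fin.png',o)
E
```

```text
t 57.85 p [0.3724 0.2333 0.5993] grasp [0.3728 0.2332 0.4523] x [-0.998  0.059 -0.003] y [ 0.059  0.998 -0.001] z [ 0.003 -0.001 -1.   ] F [-0.2 -0.8  0.9] op 30.2 ff 0.0
top 3627 n [0.053 0.776 0.628] angle deg 51.1
side 1476 n [0.054 0.787 0.615] angle deg 52.0
top board thing 408 [ 0.444 -0.321  0.059] z [0.041 0.064 0.072 0.075] (array([ 440.1, -326.1]), array([91.5, 30.3]), 31.1)
side board thing 454 [ 0.441 -0.333  0.055] z [0.039 0.056 0.07  0.073] (array([ 437.7, -332.3]), array([91.6, 31.8]), 31.9)
```

View pics/fin.png

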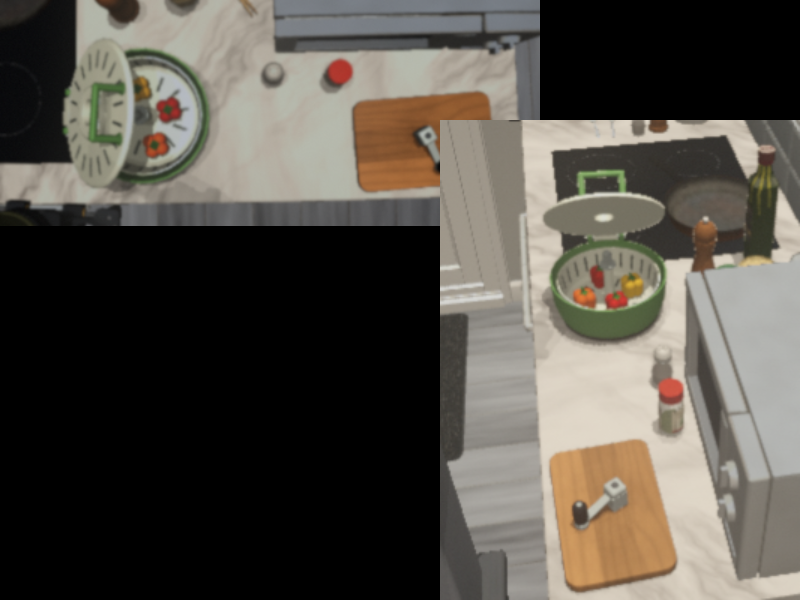

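The final view shows the lid raised to about 51°, all four peppers in the basket (yellow and orange have swapped sides, so the extra half turn is confirmed), and the crank flat on the board. One quick check of the rear red pepper.

Run:
```python
from h import *
s=snap('side');C=cloud(s);hsv=cv2.cvtColor(s['color'],cv2.COLOR_RGB2HSV);H,S=hsv[...,0].astype(int),hsv[...,1]
X,Y,Z=C[...,0],C[...,1],C[...,2]
m=((H<30)|(H>172))&(S>130)&(np.hypot(X-.513,Y-.198)<.11)&(Z>.02)&(Z<.12)
for b in blobs(m,8):
    P=C[b];print(np.median(H[b]),b.sum(),P.min(0).round(3),P.max(0).round(3),P.mean(0).round(3),'r',np.hypot(*(P.mean(0)[:2]-[.513,.198])).round(3))
```

```text
3.0 88 [0.479 0.226 0.029] [0.503 0.263 0.07 ] [0.491 0.238 0.054] r 0.046
20.0 291 [0.5   0.128 0.024] [0.58  0.221 0.077] [0.544 0.176 0.057] r 0.038
11.0 145 [0.437 0.152 0.02 ] [0.48  0.24  0.073] [0.46  0.169 0.059] r 0.06
```

All heights and radii are in range. Handing in.

```bash
python3 -c "
from plant import r
print(r.finish_job())"
```

```text
the job is handed in; nothing more can be done
None
```

The job is handed in at about 58 s on the robot clock, with no verdict returned: all four peppers are in the basket, the drive was wound about 3.5 turns clockwise, the crank lies flat on the board, the lid stands at about 51°, and nothing else was touched that I could see.

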